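Run the draw at the games table

TASK

Put every loose player's token on the table into the draw drum: open it by feeling along the channel in its back (the side towards the robot) with the prong key until the prong drops into the hidden slot, and push it in to release the hatch. When all the tokens are in, press the hatch shut until it latches, turn the drum right upside down on its axle to mix them and then upright again, and have the key lying flat on its cork mat at the end. Leave the game box, the phone and the mug alone.

Things in the scene. Friction and masses are not known exactly. Their poses are not given: they have to be found in the camera images.
- drum_center (a point): Centre of the plywood draw drum: a closed box 130 (x) x 170 (y) x 110 mm (z) on a level axle (its y) 115 mm above the table. Upright: z up, x pointing from the back face (x = -65 mm, towards the robot) to the front. Room for tokens inside: x -32 to +61, y +-81, z -51 to +51 mm; behind it, x -65 to -32 mm, is the covered latch space. The top is the hatch.
- drum_foot (a point): Middle of the drum's base board (170 x 240 x 14 mm), on its underside. Two posts 50 x 14 mm stand on it, 98 mm left and right of the middle, their tops 130 mm above the table.
- channel (a point): Middle of the channel in the drum's back, at the surface of the back face, at axle height; axes as the drum's. The channel is a level groove 90 mm long (y +-45), 16 mm high, 4 mm deep. In its bottom, out of sight, is one slot 14 mm wide and as high as the channel, its middle anywhere within 34 mm of the channel's middle. Elsewhere a tip stops 4 mm inside the back face.
- slot_depth (a point): Point 22 mm inside the back face, in line with the channel's middle (not the slot's): about as deep as the prong's tip must go. Behind the slot plate (4 mm thick) are 7 mm of free space, then the latch, a spring plate (2 to 4 N). It lets go when the tip is 20 to 24 mm inside the back face and stops dead at 27 mm.
- drum (a joint): Turn of the drum, rad: 0 upright, pi or -pi upside down, 2 pi or -2 pi upright again; turns either way, to 6.6 at most. Positive takes the crank grip from the top away from the robot. It stays where left (friction 0.4 N m: press on the hatch near its middle, not hard at the edge).
- hatch (a joint): Opening of the hatch, rad: 0 shut and latched, 1.6 fully open, standing up on the far side. Unlatched, a weak spring swings it fully open in 2 to 3 s. To shut it, push it over from behind, down, and press it home near its middle with 8 to 18 N (the latch resists from about 0.1 rad); below about 0.02 rad it latches and stays shut.
- hatch_edge (a point): Middle of the free edge of the hatch (nearest the robot when shut), on its outer face. The hatch is a plywood plate 130 x 170 x 4 mm, the whole top of the drum; its x runs from the free edge to the hinge, its z out of its outer face.
- hatch_hinge (a point): Middle of the hatch's hinge axis, along the drum's far top edge (65 mm in front of and 53 mm above the drum's centre); axes turn with the hatch.
- crank_grip (a point): Place to hold the crank grip: 160 mm to the right (-y) of the drum's centre, 65 mm from the axle, straight above it when the drum is upright. The grip is a dark round wooden bar, 14 mm thick, along the axle's direction (y), from 121 to 193 mm out; the arm ends at 121 mm. The hand may stay upright while going round.
- key_grip (a point): Middle of the handle of the prong key, half-way up. Handle: grey plastic block 50 mm long (x), 24 mm wide (y), 28 mm high (z). Prong: steel rod 8 mm thick, 70 mm long, rounded end, from the handle's front along x, in line with the handle's middle. About 60 g.
- key_tip (a point): Tip of the prong, 95 mm from the middle of the handle along the key's x.
- mat_center (a point): Middle of the top of the cork key mat, 170 (x) x 100 (y) x 3 mm, fixed; the key starts on it and goes back anywhere on it, the middle of its handle over the mat.
- token0_c (a point): Centre of a player's token: a turned dark wooden disc 32 mm across and 14 mm thick, 20 g, lying flat on the table at the start, its z the disc's axis. Up to five tokens; some may be absent.
- token1_c (a point): Centre of a player's token: a turned dark wooden disc 32 mm across and 14 mm thick, 20 g, lying flat on the table at the start, its z the disc's axis. Up to five tokens; some may be absent.
- token2_c (a point): Centre of a player's token: a turned dark wooden disc 32 mm across and 14 mm thick, 20 g, lying flat on the table at the start, its z the disc's axis. Up to five tokens; some may be absent.
- token3_c (a point): Centre of a player's token: a turned dark wooden disc 32 mm across and 14 mm thick, 20 g, lying flat on the table at the start, its z the disc's axis. Up to five tokens; some may be absent.
- token4_c (a point): Centre of a player's token: a turned dark wooden disc 32 mm across and 14 mm thick, 20 g, lying flat on the table at the start, its z the disc's axis. Up to five tokens; some may be absent.
- gamebox: Closed white game box with wooden edges, 160 x 220 x 30 mm, origin under its middle. Bystander.
- phone: Black telephone 150 x 73 x 9 mm lying flat, origin under its middle. Bystander.
- mug: White mug, 76 mm across, 85 mm high, origin under its middle. Bystander.
Mind the look-alikes: they are no part of the job. Leave any green or red look-alike of the part that bears token3_c alone.

How it is judged:
On the way, in this order (a step that is already met when the one before it is completed fails the run):
1. the prong is through the hidden slot in the drum's back (tip more than 12 mm inside the back face) (x of key_tip in the frame of drum_center between -0.053 and -0.03 m and y of key_tip in the frame of drum_center between -0.05 and 0.05 m and z of key_tip in the frame of drum_center between -0.012 and 0.012 m), for 0.05 s.
2. the hatch has sprung open (more than 1.2 rad) (value of joint hatch above 1.2 rad), for 0.2 s.
3. every token present is inside the drum and the hatch is shut (under 0.05 rad) (x of token0_c in the frame of drum_center between -0.034 and 0.063 m and y of token0_c in the frame of drum_center between -0.083 and 0.083 m and z of token0_c in the frame of drum_center between -0.053 and 0.053 m and x of token1_c in the frame of drum_center between -0.034 and 0.063 m and y of token1_c in the frame of drum_center between -0.083 and 0.083 m and z of token1_c in the frame of drum_center between -0.053 and 0.053 m and x of token2_c in the frame of drum_center between -0.034 and 0.063 m and y of token2_c in the frame of drum_center between -0.083 and 0.083 m and z of token2_c in the frame of drum_center between -0.053 and 0.053 m and x of token3_c in the frame of drum_center between -0.034 and 0.063 m and y of token3_c in the frame of drum_center between -0.083 and 0.083 m and z of token3_c in the frame of drum_center between -0.053 and 0.053 m and x of token4_c in the frame of drum_center between -0.034 and 0.063 m and y of token4_c in the frame of drum_center between -0.083 and 0.083 m and z of token4_c in the frame of drum_center between -0.053 and 0.053 m and value of joint hatch below 0.05 rad), for 0.3 s.
4. the drum is upside down (within 0.3 rad), hatch shut, all tokens still in it (all of step 3 and angle between drum_center's own z axis and vertical above 2.84 rad), for 0.3 s.
At the end, for the whole second after the job is handed in: All tokens present are inside the drum, the hatch is shut (under 0.05 rad), the drum is upright within 0.2 rad and still, and the key lies flat on the cork mat with the middle of its handle over the mat (all of step 3 and angle between drum_center's own z axis and vertical below 0.2 rad and x of key_grip in the frame of mat_center between -0.085 and 0.085 m and y of key_grip in the frame of mat_center between -0.05 and 0.05 m and z of key_grip in the frame of mat_center below 0.022 m and angle between key_grip's own x axis and vertical between 1.4 and 1.74 rad and velocity of joint drum between -0.1 and 0.1 rad/s); the robot touches nothing.
It fails at once if the gamebox is pushed more than 3 cm from its place (distance of gamebox from where it was at the start of the episode above 0.03 m).
It fails at once if the phone is pushed more than 3 cm from its place (distance of phone from where it was at the start of the episode above 0.03 m).
It fails at once if the mug is pushed more than 3 cm from its place (distance of mug from where it was at the start of the episode above 0.03 m).
Of token0, token1, token2, token3, token4 only 2 to 4 are there at a start; the rules pass over those that are not, and their reading is None.
At some moment in a run one of token0, token1, token2, token3, token4 may be knocked a few centimetres aside while the robot is not near it.
Once in a run the grip may slacken for a moment while it holds something.
It also fails if it takes over 210 s, if anything falls off the work surface, if the arm or the gripper's body presses on something with over 40 N, if the wrist force passes 120 N, or if a joint passes its speed limit or range.

ROBOT

A 6-joint arm with a two-finger parallel gripper is mounted at the origin on the work surface. World frame = base frame: x ahead of the robot, y to its left, z up, the work surface at z = 0. Lengths are in m, angles in rad, forces in N, time in s.
With the tool pointing down it reaches from about 0.375 to 0.975 m from the base axis. Payload 3.8 kg.
Tool frame: the origin (TCP) lies on the centre line of the jaws, within the pads' length; the fingertips stand 8 mm ahead of it and the grasp point (between the pads) lies 11 mm behind it; z points along the fingers, y is the direction in which the jaws open and shut (so a half turn about z gives the same grasp; the last joint's range is limited). The gripper opens to 85 mm and grips with 20 to 120 N. Pads are 22 mm wide; open, the fingers measure 114 mm over their backs; the gripper's body (76 mm by 85 mm) begins 54 mm behind the grasp point. The pads swing forward as they close: fully open they stand 13 mm farther back than shut.
Start: joints at [1.139, 0.264, 1.604, -0, 1.274, -0.037], TCP at [0.26, 0.623, 0.239] pointing down, gripper open.
Joint ranges: [-2.63, 2.63], [-0.94, 2.18], [0.31, 2.57], [-1.31, 4.45], [0, 2.66], [-2.55, 2.55]. Speed limits (rad/s): [2.57, 2.57, 3.14, 3.14, 3.14, 3.14].

INTERFACE

Orientations are given as a rotation vector (axis times angle).
In Python, from workcell import * gives the robot as it stands.
- The arm moves only by the tool play_rows, never from a script. Its arguments are lists of equal length, an entry for each row: "slide": the shift along the tool's x, y, z in cm, a list of three; "delta_rot": the turn, a rotation vector about the tool's x, y, z in rad, a list of three. In form: {"slide": [[x, y, z], ...], "delta_rot": [[wx, wy, wz], ...]}. A call has 1 to 12 rows; each row is the pose to reach, as a shift and turn from the pose measured when the call began, along the tool's axes at that moment; what a row does not reach only later rows make up. A row lasts 1/12 s, in which the tool goes at most 41.7 mm and 7.16 degrees, less where a joint would pass 70% of its speed; a pose out of reach is approached as far as the arm can. A call with a gripper value outside its range is refused whole. "hand" is the opening, from 0 (shut) to 1 (fully open), set as the call begins (left out, the last holds). The fingers move at their own pace and stop on an object; "force" is the grip in N (left out, the last holds). Time passes only in rows, so rows that repeat a pose let the fingers close. It gives the time, the measured TCP pose, the force and the opening at its end, in the units of the state.
- read_state(): the state, without advancing time (a new reading comes with each control period).
- read_camera(name): name is "scene" or "top"; returns a dict with "image" (400x640x3 uint8, red, green, blue), "depth" (400x640 float32, m along the optical axis (not along the pixel's ray), 0 where there is no reading), "fovy" (degrees; the focal length in pixels is half the picture's height over the tangent of half this angle, whatever the lens; pixels are square), "cx", "cy" (the principal point, pixels), "k1" (the pictures are not rectified: a ray, as slopes to the right and down, at radius r is drawn at 1 + k1 r^2 times it, then the intrinsics apply), "world_from_camera" (4x4, takes a point from camera to world coordinates). Camera axes: x right, y up, looking along -z (the intrinsics and any distortion apply to the point x, -y, -z); pixel columns grow to the right and rows downward; lengths in m; the calibration is good to about 2 mm. A picture is of the moment at which its call begins.
- finish_job(): hands the job in, once; it reports no verdict.
Trained networks look in a picture, given as the dict that the camera call returned (one of the last four; its "shot" number tells which), for a name from the list of things; names that differ only in an ending like _2 or _b are one class to them, and where a whole thing is asked for, a point or a joint stands for the part that bears it (a point fixed in the world has none). Each returns a list of dicts, best first, with "conf" (0 to 1); they miss things now and then, are a little off and sometimes report something else, mostly with a low value. They report only what shows in the picture. A call takes as long as a camera call. They do not tell look-alikes from the thing itself.
- spot_in(target, picture): "bbox" ([centre column, centre row, width, height] in pixels, round what is visible of it).
- landmark_of(target, picture): "at" ([column, row] in pixels: a listed point, or the origin of a listed thing).
The state is a dict: "time": time; "q": joint angles; "joint_vel": joint speeds; "joint_torque": joint torques, N m; "tool_pos": TCP position; "tcp_rot": TCP orientation; "wrist_force": force on the tool from outside, world axes, zero at the start; "torque": the same for the moment, N m; "width": opening from 0.0 (shut) to 1.0 (fully open).
Only numpy, scipy, OpenCV 4.12 (cv2) and the standard library are available. Lean on these libraries where they do the work, as an engineer would, in place of code of your own. Each camera call takes 0.05 s, during which the arm holds its last target.

## Working session

There is one attempt and no reset: what is moved stays moved. The work goes in short steps, Python scripts to look and compute and a tool call to move; the robot and the scene stay as the last step left them, time stands still between calls to the robot, and variables do not carry over. Pictures are saved under pics/ and viewed, and the job is handed in when it is done.

Besides the shell and the picture viewer there is one more tool, called after "Call:" as name(argument=value, ...), one argument or row to a line, values as JSON. play_rows: Moves the arm, as the interface text tells. Its arguments: {"type":"object","properties":{"slide":{"type":"array"},"delta_rot":{"type":"array"},"hand":{"type":"number"},"force":{"type":"number"}},"required":["slide","delta_rot"]}

```bash
mkdir -p pics; ls
cat > h.py <<'E'
from workcell import *
import numpy as np, cv2
from scipy.spatial.transform import Rotation as R
def f(p): return 200/np.tan(np.radians(p['fovy'])/2)
def ray(p,u,v):
    F=f(p); d=np.array([(u-p['cx'])/F,(v-p['cy'])/F]); s=d.copy()
    for _ in range(20): s=d/(1+p['k1']*(s@s))
    return s
def world(p,u,v,depth=None):
    s=ray(p,u,v)
    if depth is None:
        a=p['depth'][max(0,int(v)-1):int(v)+2,max(0,int(u)-1):int(u)+2]; a=a[a>0]
        depth=np.median(a)
    return (p['world_from_camera']@np.array([s[0]*depth,-s[1]*depth,-depth,1]))[:3]
def onplane(p,u,v,z):
    a=world(p,u,v,0.); b=world(p,u,v,1.); t=(z-a[2])/(b[2]-a[2]); return a+t*(b-a)
def proj(p,w):
    c=np.linalg.inv(p['world_from_camera'])@np.array([*w,1]); s=np.array([c[0],-c[1]])/-c[2]
    s=s*(1+p['k1']*(s@s)); return s*f(p)+[p['cx'],p['cy']]
def save(p,n): cv2.imwrite(f'pics/{n}.png',p['image'][:,:,::-1])
def rel(goal,Rg=None):
    s=read_state(); R0=R.from_rotvec(s['tcp_rot']); d=R0.inv().apply(np.array(goal)-s['tool_pos'])*100
    print('slide cm',d.round(2), 'rot', None if Rg is None else (R0.inv()*Rg).as_rotvec().round(3))
E
cat > a.py <<'E'
from h import *
s=read_state(); print({k:np.round(v,3) for k,v in s.items()})
print(R.from_rotvec(s['tcp_rot']).as_matrix().round(3))
for n in ['scene','top']:
    p=read_camera(n); save(p,n+'0'); print(n,p['fovy'],p['k1'],p['cx'],p['cy'],p['world_from_camera'].round(3).tolist())
    for t in ['drum_center','drum_foot','channel','hatch_edge','hatch_hinge','crank_grip','key_grip','key_tip','mat_center','token0_c','gamebox','phone','mug']:
        L=landmark_of(t,p)
        for l in L[:6]:
            u,v=l['at']; print(t,np.round(l['conf'],2),np.round([u,v],1),world(p,u,v).round(3))
E
python3 a.py
```

```text
pics
{'time': np.float64(0.0), 'q': array([ 1.139,  0.265,  1.605, -0.   ,  1.274, -0.037]), 'joint_vel': array([ 0.   , -0.001, -0.002, -0.   ,  0.001, -0.   ]), 'joint_torque': array([ 2.0000e-03, -5.1510e+01, -3.6732e+01,  0.0000e+00,  1.2000e-02,
       -0.0000e+00]), 'tool_pos': array([0.259, 0.622, 0.238]), 'tcp_rot': array([-6.16e-01, -3.08e+00,  3.00e-03]), 'wrist_force': array([ 0.162, -0.124, -0.987]), 'torque': array([ 0.054, -0.009, -0.015]), 'width': np.float64(0.995)}
[[-0.923  0.385 -0.001]
 [ 0.385  0.923 -0.002]
 [ 0.    -0.002 -1.   ]]
scene 47.765446010120264 -0.058326758517114975 320.2093993768659 203.4262027226713 [[-0.896, -0.253, 0.364, 0.914], [0.443, -0.521, 0.73, 0.776], [0.005, 0.815, 0.579, 0.778], [0.0, 0.0, 0.0, 1.0]]
drum_center 0.69 [258.3 176.5] [ 0.544 -0.412  0.011]
drum_center 0.2 [221.1 209.3] [ 0.701 -0.293  0.009]
drum_foot 0.61 [302.3 261.8] [0.618 0.096 0.094]
hatch_edge 0.79 [323.5 199.4] [ 0.518 -0.002  0.171]
hatch_hinge 0.72 [278.4 217.5] [0.639 0.016 0.169]
crank_grip 0.9 [264.4 176.7] [ 0.612 -0.143  0.18 ]
key_grip 0.55 [319.4 183.8] [ 
[... 343 characters left out ...]
    0.005]
top 54.85440538015905 0.008350623680342032 326.9683701263312 202.07279182424588 [[0.007, 0.98, -0.199, 0.308], [-1.0, 0.005, -0.01, -0.017], [-0.009, 0.199, 0.98, 1.219], [0.0, 0.0, 0.0, 1.0]]
channel 0.91 [330.7 204.8] [ 0.513 -0.016  0.168]
hatch_edge 0.65 [329.4 205.7] [ 0.511 -0.012  0.165]
hatch_hinge 0.81 [322.  160.8] [0.64  0.009 0.169]
crank_grip 0.59 [377.7 169.5] [ 0.665 -0.17  -0.001]
key_tip 0.63 [406.9 222.8] [ 0.488 -0.259 -0.   ]
mat_center 0.85 [407.  243.1] [ 0.424 -0.257  0.002]
token0_c 0.4 [240.2 246. ] [0.411 0.267 0.011]
gamebox 0.86 [214.8 170. ] [0.652 0.357 0.029]
phone 0.81 [420.3 160.3] [ 0.694 -0.308  0.008]
phone 0.63 [197.8 233.6] [0.449 0.402 0.013]
```

View pics/scene0.png

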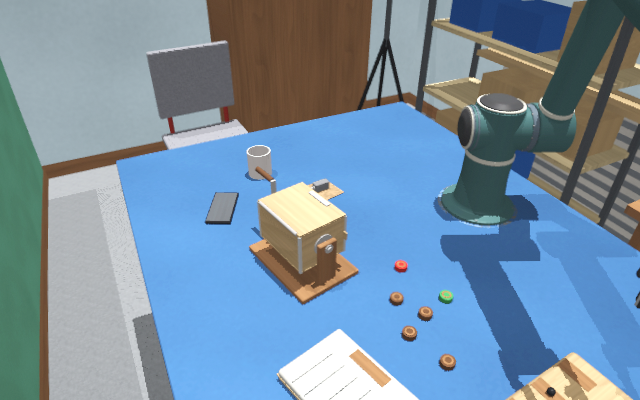

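View pics/top0.png

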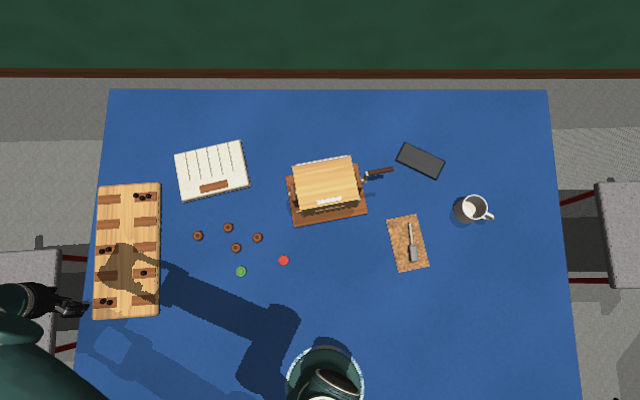

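The scene view shows the drum (300,225) with its crank on the far left (265,175). Tokens are at (397,298), (426,313), (409,332) and (447,361), with red and green look-alikes nearby. In the top view, four brown tokens sit at (197,236), (228,227), (236,247) and (257,237), and the key is at (411,245) with its prong pointing away from the robot.

```bash
cat >> h.py <<'E'
def cloud(p):
    v,u=np.mgrid[0:400,0:640].astype(float); F=f(p)
    d=np.stack([(u-p['cx'])/F,(v-p['cy'])/F],-1); s=d.copy()
    for _ in range(10): s=d/(1+p['k1']*(s**2).sum(-1,keepdims=True))
    D=p['depth']; P=np.stack([s[...,0]*D,-s[...,1]*D,-D,np.ones_like(D)],-1)
    return (P@p['world_from_camera'].T)[...,:3]
E
cat > b.py <<'E'
from h import *
for n in ['top','scene']:
    p=read_camera(n); C=cloud(p); im=p['image'].astype(int); ok=p['depth']>0
    tab=ok&(abs(C[...,2])<.006)&(im[...,2]>im[...,0]+40); print(n,'table z',np.median(C[tab][:,2]))
    # hatch top
    m=ok&(C[...,2]>.16)&(C[...,2]<.185)&(abs(C[...,0]-.58)<.12)&(abs(C[...,1])<.12)
    m=cv2.morphologyEx(m.astype(np.uint8),cv2.MORPH_OPEN,np.ones((5,5)))>0
    q=C[m]; r=cv2.minAreaRect((q[:,:2]*1000).astype(np.float32)); print('hatch',r,np.median(q[:,2]))
    # tokens
    m=(ok&(C[...,2]>.005)&(C[...,2]<.022)&(C[...,0]>.25)&(C[...,0]<.62)&(abs(C[...,1]-.22)<.17)).astype(np.uint8)
    k,l,st,ce=cv2.connectedComponentsWithStats(m)
    for i in range(1,k):
        if st[i,4]>20:
            q=C[l==i]; print('tok?',st[i,4],ce[i].round(1),((q.min(0)+q.max(0))/2).round(4),q.mean(0).round(4),im[l==i].mean(0).round())
    # key
    m=ok&(C[...,2]>.010)&(C[...,2]<.06)&(abs(C[...,0]-.42)<.12)&(abs(C[...,1]+.26)<.09)
    q=C[m]; print('key',len(q)); 
    if len(q): 
        print('rect',cv2.minAreaRect((q[:,:2]*1000).astype(np.float32)))
        h=q[q[:,2]>.022]; print('handle',cv2.minAreaRect((h[:,:2]*1000).astype(np.float32)),np.median(h[:,2]))
    x0,y0=(370,200) if n=='top' else (280,160)
    cv2.imwrite(f'pics/{n}key.png',cv2.resize(p['image'][y0:y0+90,x0:x0+90,::-1],None,fx=6,fy=6))
    m=ok&(C[...,2]<.007)&(im[...,0]>im[...,2]+30)&(abs(C[...,0]-.42)<.14)&(abs(C[...,1]+.26)<.12)
    q=C[m]; print('mat',cv2.minAreaRect((q[:,:2]*1000).astype(np.float32)))
E
python3 b.py
```

```text
top table z -0.0013915496800140925
hatch ((578.0076904296875, 1.218841552734375), (134.60098266601562, 170.6710205078125), 10.74757194519043) 0.1688863362272225
tok? 81 [227.8 190.9] [0.5885 0.3181 0.0135] [0.5866 0.3145 0.015 ] [96. 86. 77.]
tok? 45 [288.9 185.2] [0.6018 0.1157 0.0127] [0.6071 0.1192 0.0124] [133.  93.  72.]
tok? 283 [297.6 216.4] [0.5214 0.0867 0.0126] [0.5054 0.0887 0.0121] [130.  88.  63.]
tok? 83 [227.2 227.5] [0.4686 0.3115 0.013 ] [0.4686 0.3105 0.0125] [113.  76.  56.]
tok? 83 [256.6 237.5] [0.4376 0.2166 0.0114] [0.4374 0.2163 0.0123] [116.  78.  58.]
tok? 81 [235.2 247.6] [0.4059 0.2822 0.0116] [0.4055 0.2818 0.0121] [118.  79.  56.]
tok? 81 [282.6 260.3] [0.3666 0.1324 0.0121] [0.3671 0.1322 0.0123] [200.  88.  76.]
tok? 86 [240.1 271.5] [0.3322 0.2631 0.013 ] [0.3322 0.2626 0.012 ] [108. 154.  93.]
key 203
rect ((423.92840576171875, -269.2372131347656), (116.21525573730469, 24.70980453491211), 5.140958786010742)
handle ((422.1712646484375, -268.7563171386719), (113.13765716552734, 24.609813690185547), 6.2557148933410645) 0.029024575912146133
mat ((426.405
[... 424 characters left out ...]
  83.]
tok? 145 [445.9 295.5] [0.3335 0.261  0.0111] [0.3346 0.2628 0.0122] [124. 186. 125.]
tok? 139 [395.7 297.6] [0.4392 0.2151 0.0102] [0.4412 0.2159 0.0112] [155. 117.  91.]
tok? 157 [425.2 312.1] [0.4069 0.2798 0.0114] [0.4074 0.2817 0.0123] [158. 121.  97.]
tok? 176 [409.  332.3] [0.4698 0.3102 0.011 ] [0.4716 0.311  0.012 ] [157. 118.  90.]
key 155
rect ((397.0923156738281, -269.65032958984375), (60.969173431396484, 28.262042999267578), 5.381558895111084)
handle ((392.2853698730469, -270.381103515625), (51.32808303833008, 27.82817268371582), 4.503222465515137) 0.02887430405015301
mat ((374.6754150390625, -269.6480712890625), (72.1903305053711, 107.01090240478516), 10.863920211791992)
```

```bash
python3 -c "
import cv2,numpy as np
a=cv2.imread('pics/top0.png')[140:240,270:410]; cv2.imwrite('pics/d0.png',cv2.resize(a,None,fx=5,fy=5))"
```

```text
(no output)
```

View pics/topkey.png

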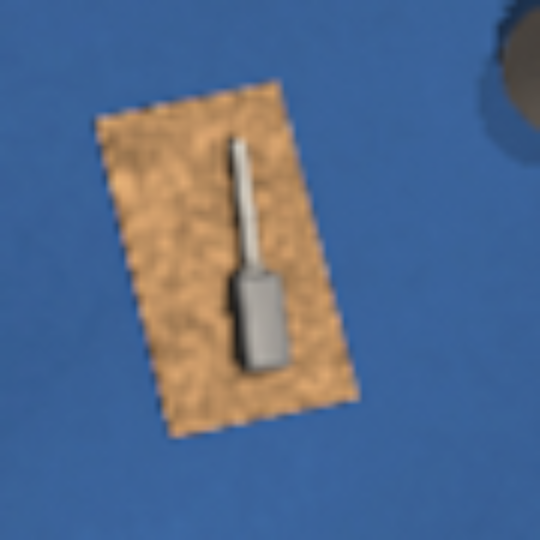

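View pics/d0.png

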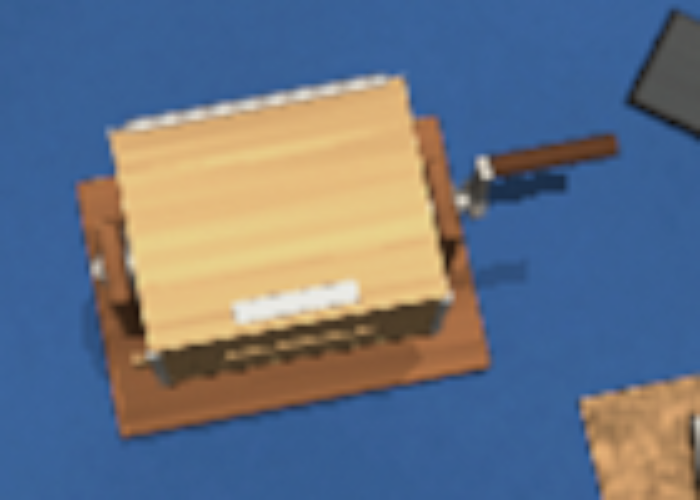

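```bash
cat > c.py <<'E'
from h import *
p=read_camera('top'); C=cloud(p); im=p['image'].astype(int)
# key: corners from zoom view
h=onplane(p,370+265/6,200+322/6,.031); t=onplane(p,370+238/6,200+138/6,.02)
print('handle top c',h.round(4),'tip',t.round(4),np.degrees(np.arctan2(*(t-h)[1::-1])),np.linalg.norm((t-h)[:2]))
for n in ['key_grip','key_tip']:
    for l in landmark_of(n,p)[:2]: print(n,l['conf'],onplane(p,*l['at'],.017))
# baseboard
m=(p['depth']>0)&(C[...,2]>.008)&(C[...,2]<.02)&(abs(C[...,0]-.57)<.2)&(abs(C[...,1])<.17)&(im[...,0]>im[...,2]+20)
m=cv2.morphologyEx(m.astype(np.uint8),cv2.MORPH_OPEN,np.ones((3,3)))>0
q=C[m]; print('board',cv2.minAreaRect((q[:,:2]*1000).astype(np.float32)))
p2=read_camera('scene');C2=cloud(p2);i2=p2['image'].astype(int)
m=(p2['depth']>0)&(C2[...,2]>.006)&(C2[...,2]<.02)&(abs(C2[...,0]-.57)<.2)&(abs(C2[...,1])<.17)&(i2[...,0]>i2[...,2]+20)
m=cv2.morphologyEx(m.astype(np.uint8),cv2.MORPH_OPEN,np.ones((3,3)))>0
q2=C2[m]; qq=np.vstack([q,q2]);print('board2',cv2.minAreaRect((q2[:,:2]*1000).astype(np.float32)))
print('both',cv2.minAreaRect((qq[:,:2]*1000).astype(np.float32)))
# crank bar
for P,CC in ((p,C),(p2,C2)):
    m=(CC[...,2]>.165)&(CC[...,2]<.2)&(abs(CC[...,0]-.61)<.06)&(CC[...,1]<-.105)&(CC[...,1]>-.25)
    q=CC[m]; print('crank',cv2.minAreaRect((q[:,:2]*1000).astype(np.float32)),q[:,2].max())
m=(p['depth']>0)&(C[...,2]<.02)&(C[...,2]>.004)&(abs(C[...,0]-.445)<.04)&(abs(C[...,1]-.403)<.04)&(im[...,0]>im[...,2]+20)
print('tokD',C[m].mean(0))
E
python3 c.py
```

```text
handle top c [ 0.3888 -0.2717  0.031 ] tip [ 0.4849 -0.2636  0.02  ] 4.770472294304504 0.09641926178286793
key_grip 0.64 [ 0.39302706 -0.27612523  0.017     ]
key_tip 0.49 [ 0.48371651 -0.2617985   0.017     ]
board ((526.1452026367188, 21.71954345703125), (260.04620361328125, 298.9458312988281), 11.08576774597168)
board2 ((569.468505859375, 70.84429931640625), (179.82350158691406, 387.4591979980469), 49.217674255371094)
both ((526.1958618164062, 20.66607666015625), (264.1773681640625, 301.1354675292969), 11.10860538482666)
crank ((605.855712890625, -148.93756103515625), (13.655348777770996, 77.99129486083984), 11.256143569946289) 0.1887196790870027
crank ((607.9334716796875, -150.13607788085938), (14.056273460388184, 79.12382507324219), 10.178852081298828) 0.18831205500692128
tokD [0.44334171 0.40278359 0.01230803]
```

```bash
cat >> h.py <<'E'
def Ryaw(deg): # tool down, tool x at yaw deg
    a=np.radians(deg); x=np.array([np.cos(a),np.sin(a),0]); z=np.array([0,0,-1.]); return R.from_matrix(np.stack([x,np.cross(z,x),z],1))
def go(x,y,z,yaw): rel([x,y,z],Ryaw(yaw))
DC=np.array([.577,.002,.115]); DY=10.9
def drum(x,y,z=0.): return DC+R.from_euler('z',DY,degrees=True).apply([x,y,z])
E
python3 -c "
from h import *
go(.46,.3,.25,80); go(.39,-.271,.1,4.8)"
```

```text
slide cm [-30.92 -22.11  -1.07] rot [ 0.   -0.    1.35]
slide cm [-46.43 -77.51  13.93] rot [ 0.    -0.     2.663]
```

Call:
play_rows(
  slide=[
    [-30.9,-22.1,-1.1],
    [-30.9,-22.1,-1.1],
    [-30.9,-22.1,-1.1],
    [-30.9,-22.1,-1.1],
    [-30.9,-22.1,-1.1],
    [-30.9,-22.1,-1.1],
    [-30.9,-22.1,-1.1],
    [-30.9,-22.1,-1.1],
    [-30.9,-22.1,-1.1],
    [-30.9,-22.1,-1.1],
    [-30.9,-22.1,-1.1],
    [-30.9,-22.1,-1.1],
  ],
  delta_rot=[
    [0,0,1.35],
    [0,0,1.35],
    [0,0,1.35],
    [0,0,1.35],
    [0,0,1.35],
    [0,0,1.35],
    [0,0,1.35],
    [0,0,1.35],
    [0,0,1.35],
    [0,0,1.35],
    [0,0,1.35],
    [0,0,1.35],
  ],
  hand=0.7,
)

```text
time: 2.7
tool_pos: [0.4606, 0.2991, 0.2505]
tcp_rot: [2.411, 2.014, 0.001]
wrist_force: [-0.3, 0.7, -0.1]
width: 0.702
```

```bash
python3 -c "
from h import *
go(.43,-.1,.25,4.8); go(.39,-.271,.1,4.8);print(read_state()['q'])"
```

```text
slide cm [-39.81   4.1    0.04] rot [ 0.    -0.     1.308]
slide cm [-57.36   3.2   15.04] rot [ 0.    -0.     1.308]
[5.30548062e-01 1.84788048e-02 1.86123298e+00 5.66503302e-05
 1.26144292e+00 7.09477648e-01]
```

Call:
play_rows(
  slide=[
    [-39.8,4.1,0],
    [-39.8,4.1,0],
    [-39.8,4.1,0],
    [-39.8,4.1,0],
    [-39.8,4.1,0],
    [-39.8,4.1,0],
    [-39.8,4.1,0],
    [-39.8,4.1,0],
    [-39.8,4.1,0],
    [-39.8,4.1,0],
    [-57.4,3.2,5],
    [-57.4,3.2,10],
  ],
  delta_rot=[
    [0,0,1.308],
    [0,0,1.308],
    [0,0,1.308],
    [0,0,1.308],
    [0,0,1.308],
    [0,0,1.308],
    [0,0,1.308],
    [0,0,1.308],
    [0,0,1.308],
    [0,0,1.308],
    [0,0,1.308],
    [0,0,1.308],
  ],
)

```text
time: 3.7
tool_pos: [0.415, -0.1754, 0.2194]
tcp_rot: [3.135, 0.134, 0.011]
wrist_force: [1.1, -0.6, 0.0]
width: 0.7
```

```bash
python3 -c "
from h import *
go(.39,-.271,.08,4.8); go(.39,-.271,.0135,4.8)"
```

```text
slide cm [-3.41  9.25 13.96] rot [ 0.004 -0.007  0.002]
slide cm [-3.45  9.23 20.61] rot [ 0.004 -0.007  0.002]
```

Call:
play_rows(
  slide=[
    [-3.4,9.2,8],
    [-3.4,9.2,14],
    [-3.4,9.2,14],
    [-3.4,9.2,14],
    [-3.4,9.2,14],
    [-3.4,9.2,16],
    [-3.4,9.2,18],
    [-3.4,9.2,19.5],
    [-3.4,9.2,20.2],
    [-3.4,9.2,20.6],
    [-3.4,9.2,20.6],
    [-3.4,9.2,20.6],
  ],
  delta_rot=[
    [0,0,0],
    [0,0,0],
    [0,0,0],
    [0,0,0],
    [0,0,0],
    [0,0,0],
    [0,0,0],
    [0,0,0],
    [0,0,0],
    [0,0,0],
    [0,0,0],
    [0,0,0],
  ],
)

```text
time: 4.7
tool_pos: [0.3915, -0.2709, 0.0146]
tcp_rot: [3.134, 0.136, 0.013]
wrist_force: [1.1, 0.0, 0.7]
width: 0.7
```

```bash
python3 -c "
from h import *
go(.39,-.271,.0135,4.8); p=read_camera('top'); cv2.imwrite('pics/g1.png',cv2.resize(p['image'][190:290,360:460,::-1],None,fx=5,fy=5))"
```

```text
slide cm [-0.15 -0.01  0.11] rot [ 0.005 -0.008  0.003]
```

View pics/g1.png

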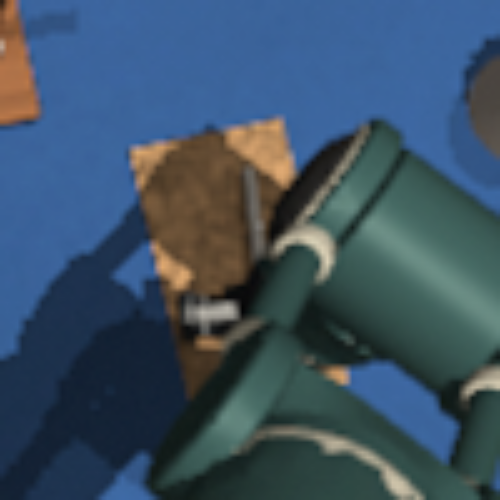

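The prong is visible at crop (253,200), running under the hand, so the jaws straddle the handle. I'm closing them.

Call:
play_rows(
  slide=[
    [-0.1,0,0.1],
    [-0.1,0,0.1],
    [-0.1,0,0.1],
    [-0.1,0,0.1],
    [-0.1,0,0.1],
    [-0.1,0,0.1],
    [-0.1,0,0.1],
    [-0.1,0,0.1],
    [-0.1,0,0.1],
  ],
  delta_rot=[
    [0.005,-0.008,0],
    [0.005,-0.008,0],
    [0.005,-0.008,0],
    [0.005,-0.008,0],
    [0.005,-0.008,0],
    [0.005,-0.008,0],
    [0.005,-0.008,0],
    [0.005,-0.008,0],
    [0.005,-0.008,0],
  ],
  hand=0,
  force=80,
)

```text
time: 5.5
tool_pos: [0.3916, -0.2719, 0.0149]
tcp_rot: [3.137, 0.136, 0.004]
wrist_force: [-0.2, 0.2, 5.3]
width: 0.269
```

```bash
python3 -c "
from h import *
go(.39,-.271,.111,4.8); 
b=drum(-.065-.03-.095,0,-.004); print(b); go(*b,DY)"
```

```text
slide cm [-0.13 -0.09 -9.61] rot [ 0.002 -0.002  0.003]
[ 0.39042784 -0.03392813  0.111     ]
slide cm [  1.96 -23.7   -9.65] rot [ 0.002 -0.002 -0.104]
```

Call:
play_rows(
  slide=[
    [0,0,-2],
    [0,0,-5],
    [0,0,-9],
    [0,0,-12],
    [0,0,-12],
    [0.5,-7,-12],
    [1,-14,-12],
    [2,-23.7,-12],
    [2,-23.7,-11],
    [2,-23.7,-9.8],
    [2,-23.7,-9.8],
    [2,-23.7,-9.8],
  ],
  delta_rot=[
    [0,0,0],
    [0,0,0],
    [0,0,0],
    [0,0,0],
    [0,0,0],
    [0,0,-0.05],
    [0,0,-0.104],
    [0,0,-0.104],
    [0,0,-0.104],
    [0,0,-0.104],
    [0,0,-0.104],
    [0,0,-0.104],
  ],
)

```text
time: 6.5
tool_pos: [0.388, -0.0292, 0.1101]
tcp_rot: [-3.125, -0.306, 0.003]
wrist_force: [-0.7, -0.2, -0.8]
width: 0.263
```

```bash
python3 -c "
from h import *
b=drum(-.065-.02-.095,0,-.002); go(*b,DY)
for n in ['top','scene']:
    p=read_camera(n); s=read_state(); T=s['tool_pos']; x=R.from_rotvec(s['tcp_rot']).apply([1,0,0])
    print(n,'pred tip px',proj(p,T+.095*x+[0,0,.002]),'channel',proj(p,drum(-.065,0,0)),[ (l['conf'],l['at']) for l in landmark_of('key_tip',p)[:2]+landmark_of('channel',p)[:1]])
    u,v=proj(p,T).astype(int); u=min(max(u,60),580); v=min(max(v,50),350); print(u-60,v-50); cv2.imwrite(f'pics/k_{n}.png',cv2.resize(p['image'][v-50:v+50,u-60:u+60,::-1],None,fx=5,fy=5))
print(s['width'],s['wrist_force'],s['tool_pos'])
"
```

```text
slide cm [ 1.14  0.51 -0.29] rot [-0.001  0.002  0.005]
top pred tip px [329.52770282 218.83584468] channel [328.69620187 208.16266653] [(0.26, [319.0, 159.7]), (0.59, [327.4, 204.9])]
275 201
scene pred tip px [332.61649984 211.47759134] channel [323.27250365 215.81374623] [(0.59, [347.0, 393.7]), (0.53, [334.0, 214.0])]
301 149
0.2663470789452146 [ 0.53513275 -1.01959158 -1.29977107] [ 0.39089683 -0.03450456  0.11248213]
```

View pics/k_top.png

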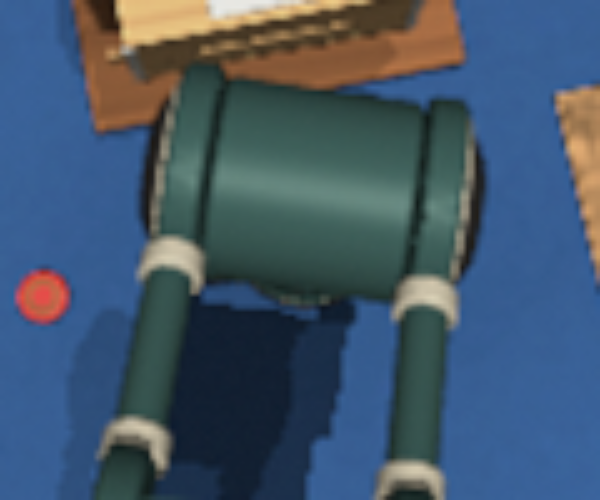

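View pics/k_scene.png

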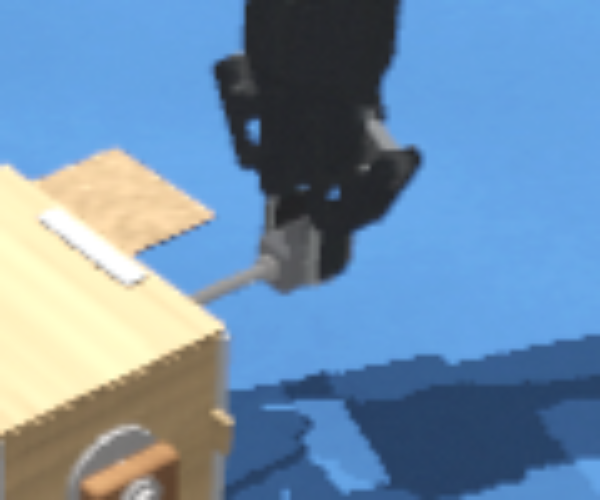

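```bash
cat >> h.py <<'E'
def tip(px,py,dz=-.002):  # tip target in drum frame (mm) -> slide
    b=drum((px-95)/1000,py/1000,dz); go(*b,DY)
def where():
    s=read_state(); R0=R.from_rotvec(s['tcp_rot']); t=s['tool_pos']+R0.apply([.095,0,0]); Q=R.from_euler('z',-DY,degrees=True)
    print('t',round(float(s['time']),2),'tip drum mm',(Q.apply(t-DC)*1000+[0,0,2]).round(1),'F drum',Q.apply(s['wrist_force']).round(1),'w',round(float(s['width']),3),'rpy',(R0.inv()*Ryaw(DY)).as_rotvec().round(3))
E
python3 -c "
from h import *
where(); tip(-70,-36);tip(-60,-36)"
```

```text
t 6.8 tip drum mm [-94.5  -1.4   0. ] F drum [-0.3  0.5  0.2] w 0.267 rpy [ 0.003 -0.003 -0.002]
slide cm [ 2.45  3.47 -0.01] rot [ 0.003 -0.003 -0.002]
slide cm [ 3.45  3.47 -0.  ] rot [ 0.003 -0.003 -0.002]
```

Call:
play_rows(
  slide=[
    [0.5,3.5,0],
    [1.2,3.5,0],
    [1.8,3.5,0],
    [2.2,3.5,0],
    [2.4,3.5,0],
    [2.6,3.5,0],
    [2.8,3.5,0],
    [3.0,3.5,0],
    [3.2,3.5,0],
    [3.4,3.5,0],
    [3.5,3.5,0],
    [3.5,3.5,0],
  ],
  delta_rot=[
    [0,0,0],
    [0,0,0],
    [0,0,0],
    [0,0,0],
    [0,0,0],
    [0,0,0],
    [0,0,0],
    [0,0,0],
    [0,0,0],
    [0,0,0],
    [0,0,0],
    [0,0,0],
  ],
)

```text
time: 7.8
tool_pos: [0.4314, -0.0627, 0.1127]
tcp_rot: [3.126, 0.297, 0.002]
wrist_force: [-3.6, -0.6, 0.7]
width: 0.269
```

```bash
python3 -c "
from h import *
where(); tip(-60,-36)"
```

```text
t 7.8 tip drum mm [-60.2 -36.1  -0.2] F drum [-3.7  0.1  0.7] w 0.269 rpy [ 0.002 -0.001 -0.001]
slide cm [ 0.02 -0.   -0.03] rot [ 0.002 -0.001 -0.001]
```

Call:
play_rows(
  slide=[
    [0.2,-0.2,0],
    [0.2,-0.4,0],
    [0.2,-0.6,0],
    [0.2,-0.8,0],
    [0.2,-1.0,0],
    [0.2,-1.2,0],
    [0.2,-1.4,0],
    [0.2,-1.6,0],
    [0.2,-1.8,0],
    [0.2,-2.0,0],
  ],
  delta_rot=[
    [0,0,0],
    [0,0,0],
    [0,0,0],
    [0,0,0],
    [0,0,0],
    [0,0,0],
    [0,0,0],
    [0,0,0],
    [0,0,0],
    [0,0,0],
  ],
)

```text
time: 8.63
tool_pos: [0.4275, -0.0432, 0.1117]
tcp_rot: [3.125, 0.296, -0.005]
wrist_force: [-5.2, -4.4, -0.7]
width: 0.265
```

```bash
python3 -c "
from h import *
where()"
```

```text
t 8.63 tip drum mm [-60.3 -16.3  -1.6] F drum [-6.  -3.4 -0.7] w 0.265 rpy [ 0.002  0.004 -0.001]
```

Call:
play_rows(
  slide=[
    [0.2,-0.2,-0.1],
    [0.2,-0.4,-0.1],
    [0.2,-0.6,-0.1],
    [0.2,-0.8,-0.1],
    [0.2,-1.0,-0.1],
    [0.2,-1.2,-0.1],
    [0.2,-1.4,-0.1],
    [0.2,-1.6,-0.1],
    [0.2,-1.8,-0.1],
    [0.2,-2.0,-0.1],
  ],
  delta_rot=[
    [0,0,0],
    [0,0,0],
    [0,0,0],
    [0,0,0],
    [0,0,0],
    [0,0,0],
    [0,0,0],
    [0,0,0],
    [0,0,0],
    [0,0,0],
  ],
)

```text
time: 9.47
tool_pos: [0.4236, -0.0237, 0.1117]
tcp_rot: [3.124, 0.296, -0.012]
wrist_force: [-4.6, -3.8, -0.7]
width: 0.263
```

```bash
python3 -c "
from h import *
where()"
```

```text
t 9.47 tip drum mm [-60.5   3.6  -2.1] F drum [-5.2 -2.8 -0.7] w 0.263 rpy [ 0.003  0.008 -0.002]
```

Call:
play_rows(
  slide=[
    [0.2,-0.2,-0.3],
    [0.2,-0.4,-0.3],
    [0.2,-0.6,-0.3],
    [0.2,-0.8,-0.3],
    [0.2,-1.0,-0.3],
    [0.2,-1.2,-0.3],
    [0.2,-1.4,-0.3],
    [0.2,-1.6,-0.3],
    [0.2,-1.8,-0.3],
    [0.2,-2.0,-0.3],
  ],
  delta_rot=[
    [0,0.015,0],
    [0,0.015,0],
    [0,0.015,0],
    [0,0.015,0],
    [0,0.015,0],
    [0,0.015,0],
    [0,0.015,0],
    [0,0.015,0],
    [0,0.015,0],
    [0,0.015,0],
  ],
)

```text
time: 10.3
tool_pos: [0.4233, -0.0058, 0.1153]
tcp_rot: [3.121, 0.294, 0.015]
wrist_force: [2.5, -15.3, -1.3]
width: 0.263
```

```bash
python3 -c "
from h import *
where()"
```

```text
t 10.3 tip drum mm [-57.4  21.2   3.2] F drum [ -0.4 -15.5  -1.3] w 0.263 rpy [ 0.008 -0.009 -0.002]
```

The tip has dropped into the slot: x is past the channel bottom and y is blocked at 21 mm. I'll back off 3 mm in y and push it in.

Call:
play_rows(
  slide=[
    [0,0.3,0.3],
    [0,0.3,0.3],
    [0.2,0.3,0.3],
    [0.4,0.3,0.3],
    [0.6,0.3,0.3],
    [0.8,0.3,0.3],
    [1.0,0.3,0.3],
    [1.0,0.3,0.3],
  ],
  delta_rot=[
    [0.008,-0.009,0],
    [0.008,-0.009,0],
    [0.008,-0.009,0],
    [0.008,-0.009,0],
    [0.008,-0.009,0],
    [0.008,-0.009,0],
    [0.008,-0.009,0],
    [0.008,-0.009,0],
  ],
)

```text
time: 10.97
tool_pos: [0.4335, -0.0066, 0.1123]
tcp_rot: [-3.127, -0.295, 0.002]
wrist_force: [-2.4, 0.8, -0.4]
width: 0.261
```

```bash
python3 -c "
from h import *
where()"
```

```text
t 10.97 tip drum mm [-47.5  18.5  -0.8] F drum [-2.2  1.2 -0.4] w 0.261 rpy [-0.     0.001 -0.002]
```

Call:
play_rows(
  slide=[
    [0.2,0,0],
    [0.3,0,0],
    [0.4,0,0],
    [0.5,0,0],
    [0.6,0,0],
    [0.7,0,0],
    [0.7,0,0],
    [0.7,0,0],
  ],
  delta_rot=[
    [0,0,0],
    [0,0,0],
    [0,0,0],
    [0,0,0],
    [0,0,0],
    [0,0,0],
    [0,0,0],
    [0,0,0],
  ],
)

```text
time: 11.63
tool_pos: [0.4402, -0.0053, 0.1121]
tcp_rot: [-3.127, -0.295, 0.003]
wrist_force: [-3.1, 0.6, 0.5]
width: 0.26
```

```bash
python3 -c "
from h import *
where()
p=read_camera('scene'); cv2.imwrite('pics/o1.png',cv2.resize(p['image'][130:310,220:400,::-1],None,fx=3,fy=3))"
```

```text
t 11.63 tip drum mm [-40.7  18.5  -1. ] F drum [-2.9  1.1  0.5] w 0.26 rpy [-0.     0.002 -0.002]
```

View pics/o1.png

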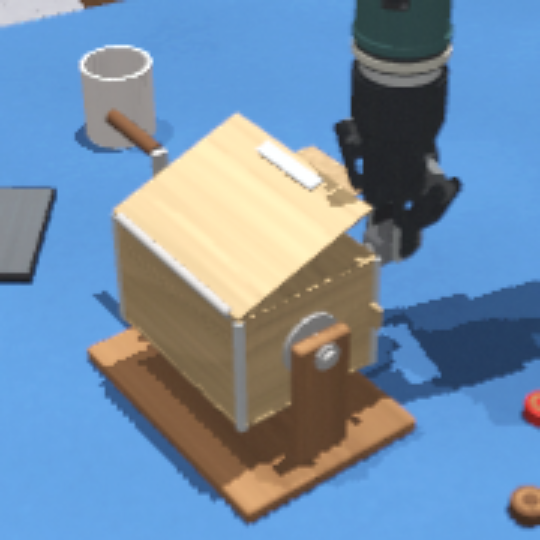

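The hatch is springing open. I'm withdrawing the key.

Call:
play_rows(
  slide=[
    [-1,0,0],
    [-3,0,0],
    [-5,0,0],
    [-6,0,0],
    [-6,0,0],
    [-6,0,0],
  ],
  delta_rot=[
    [0,0,0],
    [0,0,0],
    [0,0,0],
    [0,0,0],
    [0,0,0],
    [0,0,0],
  ],
)

```text
time: 12.18
tool_pos: [0.3819, -0.0167, 0.1128]
tcp_rot: [3.128, 0.294, 0.002]
wrist_force: [-0.1, 0.4, -1.2]
width: 0.263
```

```bash
python3 -c "
from h import *
where(); go(.40,-.267,.10,9);go(.40,-.267,.0155,9)"
```

```text
t 12.18 tip drum mm [-1.001e+02  1.830e+01 -1.000e-01] F drum [-0.   0.4 -1.2] w 0.263 rpy [ 0.    -0.001 -0.003]
slide cm [-2.89 24.93  1.28] rot [ 0.    -0.001  0.03 ]
slide cm [-2.9  24.93  9.73] rot [ 0.    -0.001  0.03 ]
```

Call:
play_rows(
  slide=[
    [-2.9,4,0],
    [-2.9,8,1.3],
    [-2.9,12,1.3],
    [-2.9,16,1.3],
    [-2.9,20,1.3],
    [-2.9,24.9,1.3],
    [-2.9,24.9,3],
    [-2.9,24.9,5],
    [-2.9,24.9,7],
    [-2.9,24.9,8.2],
    [-2.9,24.9,9.0],
    [-2.9,24.9,9.3],
  ],
  delta_rot=[
    [0,0,0.03],
    [0,0,0.03],
    [0,0,0.03],
    [0,0,0.03],
    [0,0,0.03],
    [0,0,0.03],
    [0,0,0.03],
    [0,0,0.03],
    [0,0,0.03],
    [0,0,0.03],
    [0,0,0.03],
    [0,0,0.03],
  ],
)

```text
time: 13.18
tool_pos: [0.4002, -0.2667, 0.0185]
tcp_rot: [-3.131, -0.247, -0.001]
wrist_force: [0.0, 0.6, 0.1]
width: 0.266
```

```bash
python3 -c "
from h import *
where(); go(.40,-.267,.0155,9)"
```

```text
t 13.18 tip drum mm [-129.5 -233.6  -94.5] F drum [0.1 0.6 0.1] w 0.266 rpy [-0.001 -0.001 -0.033]
slide cm [-0.02  0.02  0.3 ] rot [-0.001 -0.001  0.   ]
```

Call:
play_rows(
  slide=[
    [0,0,0.15],
    [0,0,0.3],
    [0,0,0.3],
    [0,0,0.3],
  ],
  delta_rot=[
    [0,0,0],
    [0,0,0],
    [0,0,0],
    [0,0,0],
  ],
)

```text
time: 13.52
tool_pos: [0.401, -0.2671, 0.0163]
tcp_rot: [3.131, 0.247, 0.003]
wrist_force: [0.3, -0.6, -0.5]
width: 0.265
```

Call:
play_rows(
  slide=[
    [0,0,0],
    [0,0,0],
    [0,0,0],
    [0,0,0],
    [0,0,-2],
    [0,0,-6],
    [0,0,-10],
    [0,0,-14],
    [0,0,-18],
    [0,0,-22],
    [0,0,-22],
    [0,0,-22],
  ],
  delta_rot=[
    [0,0,0],
    [0,0,0],
    [0,0,0],
    [0,0,0],
    [0,0,0],
    [0,0,0],
    [0,0,0],
    [0,0,0],
    [0,0,0],
    [0,0,0],
    [0,0,0],
    [0,0,0],
  ],
  hand=0.6,
)

```text
time: 14.52
tool_pos: [0.4024, -0.2685, 0.2402]
tcp_rot: [3.126, 0.247, 0.012]
wrist_force: [-0.5, 1.4, -0.9]
width: 0.603
```

```bash
python3 -c "
from h import *
for n in ['scene','top']:
    p=read_camera(n); save(p,n+'2')
    C=cloud(p); im=p['image'].astype(int)
    m=((p['depth']>0)&(C[...,2]>.005)&(C[...,2]<.022)&(C[...,0]>.25)&(C[...,0]<.56)&(abs(C[...,1]-.28)<.17)&(im[...,0]>im[...,2]+20)&(im[...,0]<185)).astype(np.uint8)
    k,l,st,ce=cv2.connectedComponentsWithStats(m)
    for i in range(1,k):
        if st[i,4]>20: print(n,st[i,4],ce[i].round(1),C[l==i].mean(0).round(4))
"
```

```text
scene 24 [399.5 268.9] [0.3778 0.1391 0.0085]
scene 35 [336.  283.2] [0.5408 0.1139 0.0093]
scene 56 [395.8 299.3] [0.4437 0.2202 0.0108]
scene 71 [424.8 314.4] [0.4113 0.2857 0.0109]
scene 86 [408.8 333.9] [0.4742 0.3141 0.0117]
scene 21 [409.4 330.4] [0.4693 0.3087 0.0141]
scene 96 [447.1 363.2] [0.4479 0.4076 0.0113]
scene 27 [447.7 359.4] [0.4425 0.4022 0.0135]
top 70 [227.6 227.1] [0.4697 0.3092 0.0124]
top 73 [197.4 235.3] [0.4433 0.4028 0.0123]
top 68 [257.  237.1] [0.4388 0.2149 0.0133]
top 71 [235.6 247.4] [0.406  0.2804 0.0126]
top 38 [240.2 271.1] [0.3333 0.2623 0.013 ]
```

View pics/scene2.png

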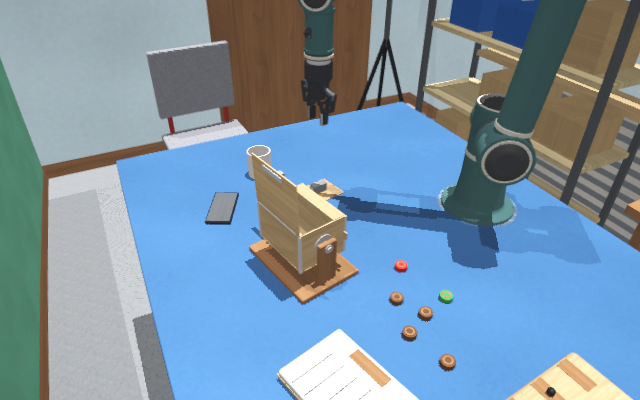

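View pics/top2.png

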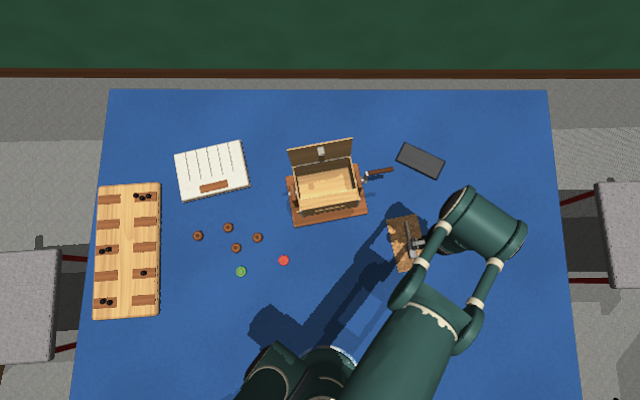

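The hatch stands fully open, the key is back on the mat, and the tokens haven't moved. Next I'll go for token B, at about (0.439, 0.216).

```bash
python3 -c "
from h import *
go(.4385,.216,.10,DY);go(.4385,.216,.013,DY)"
```

```text
slide cm [ 11.35 -47.08  13.59] rot [ 0.    -0.001 -0.033]
slide cm [ 11.34 -47.08  22.29] rot [ 0.    -0.001 -0.033]
```

Call:
play_rows(
  slide=[
    [11.3,-47.1,3],
    [11.3,-47.1,3],
    [11.3,-47.1,3],
    [11.3,-47.1,3],
    [11.3,-47.1,3],
    [11.3,-47.1,3],
    [11.3,-47.1,3],
    [11.3,-47.1,3],
    [11.3,-47.1,5],
    [11.3,-47.1,8],
    [11.3,-47.1,11],
    [11.3,-47.1,13.6],
  ],
  delta_rot=[
    [0,0,-0.03],
    [0,0,-0.03],
    [0,0,-0.03],
    [0,0,-0.03],
    [0,0,-0.03],
    [0,0,-0.03],
    [0,0,-0.03],
    [0,0,-0.03],
    [0,0,-0.03],
    [0,0,-0.03],
    [0,0,-0.03],
    [0,0,-0.03],
  ],
)

```text
time: 15.62
tool_pos: [0.4366, 0.2005, 0.1269]
tcp_rot: [-3.126, -0.297, -0.005]
wrist_force: [0.8, -0.5, 0.8]
width: 0.602
```

```bash
python3 -c "
from h import *
go(.4385,.216,.013,DY);print(read_state()['q'])
p=read_camera('top'); save(p,'t3')
for l in landmark_of('token0_c',p): print(l['conf'],l['at'],onplane(p,*l['at'],.014))
"
```

```text
slide cm [ 0.45 -1.48 11.39] rot [-0.001 -0.003 -0.001]
[ 3.78447610e-01 -6.46960492e-03  2.12735273e+00  2.93969462e-04
  1.01746150e+00  1.75937993e+00]
0.64 [236.4, 247.8] [0.40478152 0.27752222 0.014     ]
```

Call:
play_rows(
  slide=[
    [0.4,-1.5,2],
    [0.4,-1.5,5],
    [0.4,-1.5,8],
    [0.4,-1.5,10],
    [0.4,-1.5,11],
    [0.4,-1.5,11.4],
    [0.4,-1.5,11.4],
    [0.4,-1.5,11.4],
  ],
  delta_rot=[
    [0,0,0],
    [0,0,0],
    [0,0,0],
    [0,0,0],
    [0,0,0],
    [0,0,0],
    [0,0,0],
    [0,0,0],
  ],
)

```text
time: 16.38
tool_pos: [0.43, 0.2124, 0.006]
tcp_rot: [3.124, 0.3, -0.021]
wrist_force: [0.6, -0.5, 0.1]
width: 0.602
```

Call:
play_rows(
  slide=[
    [0,0,0],
    [0,0,0],
    [0,0,0],
    [0,0,0],
    [0,0,0],
    [0,0,0],
    [0,0,-3],
    [0,0,-7],
    [0,0,-11],
    [0,0,-15],
    [0,0,-19],
    [0,0,-21],
  ],
  delta_rot=[
    [0,0,0],
    [0,0,0],
    [0,0,0],
    [0,0,0],
    [0,0,0],
    [0,0,0],
    [0,0,0],
    [0,0,0],
    [0,0,0],
    [0,0,0],
    [0,0,0],
    [0,0,0],
  ],
  hand=0,
  force=60,
)

```text
time: 17.38
tool_pos: [0.4352, 0.2142, 0.2224]
tcp_rot: [3.126, 0.299, -0.008]
wrist_force: [1.1, 0.2, -0.2]
width: 0.347
```

```bash
python3 -c "
from h import *
where();b=drum(.010,-.035,0); print(b);go(b[0],b[1],.22,DY);go(b[0],b[1],.11,DY)"
```

```text
t 17.38 tip drum mm [ -4.1 235.3 108.9] F drum [ 1.1 -0.  -0.2] w 0.347 rpy [0.    0.005 0.001]
[ 0.59343793 -0.0304776   0.115     ]
slide cm [10.89 27.03  0.2 ] rot [0.    0.005 0.001]
slide cm [10.95 27.02 11.2 ] rot [0.    0.005 0.001]
```

Call:
play_rows(
  slide=[
    [2,6.8,0],
    [4.4,10.8,0],
    [6,14.9,0],
    [7.6,19,0],
    [9.2,23,0],
    [10.9,27,0],
    [10.9,27,0],
    [10.9,27,3],
    [10.9,27,6],
    [10.9,27,9],
    [10.9,27,10.8],
    [10.9,27,10.8],
  ],
  delta_rot=[
    [0,0,0],
    [0,0,0],
    [0,0,0],
    [0,0,0],
    [0,0,0],
    [0,0,0],
    [0,0,0],
    [0,0,0],
    [0,0,0],
    [0,0,0],
    [0,0,0],
    [0,0,0],
  ],
)

```text
time: 18.38
tool_pos: [0.5896, -0.0269, 0.1105]
tcp_rot: [-3.121, -0.296, 0.019]
wrist_force: [-4.1, 10.2, 1.0]
width: 0.341
```

```bash
python3 -c "
from h import *
where()
p=read_camera('scene'); cv2.imwrite('pics/o2.png',cv2.resize(p['image'][90:310,190:410,::-1],None,fx=2.5,fy=2.5))"
```

```text
t 18.38 tip drum mm [101.9 -30.9  -3.6] F drum [-2.1 10.8  1. ] w 0.341 rpy [-0.007  0.011 -0.001]
```

View pics/o2.png

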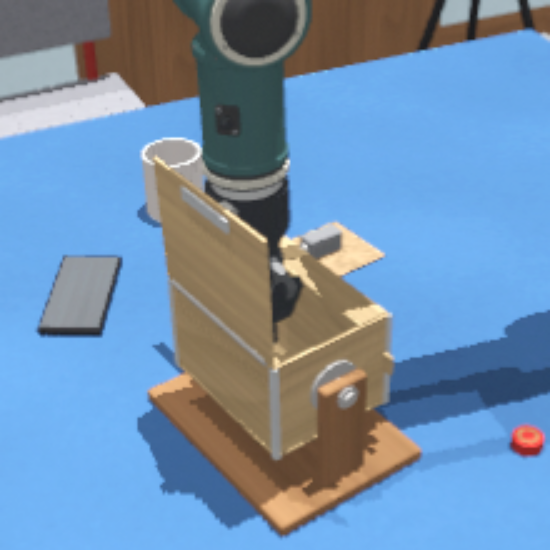

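The hand is in the drum, but the wrist reads 10.8 N sideways: the knuckle is touching the right wall. I'll shift 15 mm towards the middle and release.

Call:
play_rows(
  slide=[
    [0,-1.5,0],
    [0,-1.5,0],
    [0,-1.5,0],
  ],
  delta_rot=[
    [0,0,0],
    [0,0,0],
    [0,0,0],
  ],
)

```text
time: 18.68
tool_pos: [0.5868, -0.0125, 0.1117]
tcp_rot: [-3.123, -0.299, 0.018]
wrist_force: [-0.2, 0.3, -0.1]
width: 0.341
```

Call:
play_rows(
  slide=[
    [0,0,0],
    [0,0,0],
    [0,0,0],
    [0,0,0],
    [0,0,-3],
    [0,0,-7],
    [0,0,-11],
    [0,0,-12],
    [0,0,-12],
  ],
  delta_rot=[
    [0,0,0],
    [0,0,0],
    [0,0,0],
    [0,0,0],
    [0,0,0],
    [0,0,0],
    [0,0,0],
    [0,0,0],
    [0,0,0],
  ],
  hand=0.55,
)

```text
time: 19.43
tool_pos: [0.5917, -0.0135, 0.2377]
tcp_rot: [-3.124, -0.298, 0.002]
wrist_force: [0.7, -0.7, -0.2]
width: 0.551
```

```bash
python3 -c "
from h import *
where();go(.470,.310,.22,DY);go(.470,.310,.10,DY)
p=read_camera('scene'); cv2.imwrite('pics/o3.png',cv2.resize(p['image'][90:310,190:410,::-1],None,fx=2.5,fy=2.5))"
```

```text
t 19.43 tip drum mm [106.5 -18.  124.6] F drum [ 0.6 -0.9 -0.2] w 0.551 rpy [-0.003  0.001  0.   ]
slide cm [ -5.82 -34.06   1.88] rot [-0.003  0.001  0.   ]
slide cm [ -5.81 -34.03  13.87] rot [-0.003  0.001  0.   ]
```

View pics/o3.png

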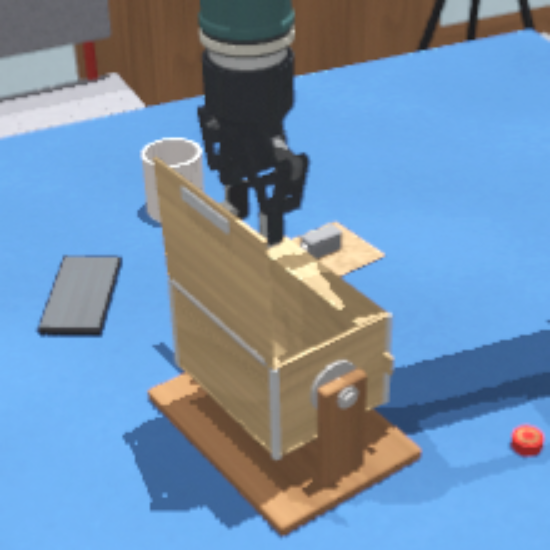

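Call:
play_rows(
  slide=[
    [-5.8,-34,1.9],
    [-5.8,-34,1.9],
    [-5.8,-34,1.9],
    [-5.8,-34,1.9],
    [-5.8,-34,1.9],
    [-5.8,-34,1.9],
    [-5.8,-34,1.9],
    [-5.8,-34,1.9],
    [-5.8,-34,5],
    [-5.8,-34,9],
    [-5.8,-34,13.9],
    [-5.8,-34,13.9],
  ],
  delta_rot=[
    [0,0,0],
    [0,0,0],
    [0,0,0],
    [0,0,0],
    [0,0,0],
    [0,0,0],
    [0,0,0],
    [0,0,0],
    [0,0,0],
    [0,0,0],
    [0,0,0],
    [0,0,0],
  ],
)

```text
time: 20.48
tool_pos: [0.4607, 0.3065, 0.0877]
tcp_rot: [3.124, 0.3, -0.033]
wrist_force: [-2.3, -1.4, -0.8]
width: 0.551
```

```bash
cat > tk.py <<'E'
from h import *
p=read_camera('top'); save(p,'t%d'%int(read_state()['time']*10))
C=cloud(p); im=p['image'].astype(int)
m=((p['depth']>0)&(C[...,2]>.005)&(C[...,2]<.022)&(C[...,0]>.25)&(C[...,0]<.56)&(abs(C[...,1]-.28)<.17)&(im[...,0]>im[...,2]+20)&(im[...,0]<185)).astype(np.uint8)
k,l,st,ce=cv2.connectedComponentsWithStats(m)
for i in range(1,k):
    if st[i,4]>20: print(st[i,4],ce[i].round(1),C[l==i].mean(0).round(4))
m=(C[...,2]>.05)&(C[...,2]<.1)&(im.sum(-1)<330)
Q=R.from_euler('z',-DY,degrees=True); L=Q.apply((C-DC).reshape(-1,3)).reshape(C.shape)
m=((L[...,0]>-.03)&(L[...,0]<.058)&(abs(L[...,1])<.078)&(L[...,2]<-.03)&(L[...,2]>-.052)&(im.sum(-1)<330)&(im[...,0]>im[...,2]+15)).astype(np.uint8)
k,l,st,ce=cv2.connectedComponentsWithStats(m)
for i in range(1,k):
    if st[i,4]>8: print('in drum',st[i,4],ce[i].round(1),(L[l==i].mean(0)*1000).round())
cv2.imwrite('pics/din%d.png'%int(read_state()['time']*10),cv2.resize(p['image'][130:230,270:390,::-1],None,fx=5,fy=5))
E
python3 tk.py; python3 -c "
from h import *
where();go(.470,.310,.013,DY)"; ls -t pics|head -2
```

```text
26 [227.5 229.6] [0.4621 0.3094 0.0117]
67 [235.8 247.4] [0.406  0.2799 0.0126]
39 [240.2 271.2] [0.3332 0.2622 0.0128]
in drum 69 [329.  184.7] [ 14. -15. -38.]
t 20.53 tip drum mm [ 39.2 321.  -25.7] F drum [-0.7  0.  -0.6] w 0.553 rpy [0.001 0.02  0.001]
slide cm [ 1.05 -0.18  7.6 ] rot [0.001 0.02  0.001]
din205.png
t205.png
```

View pics/t205.png

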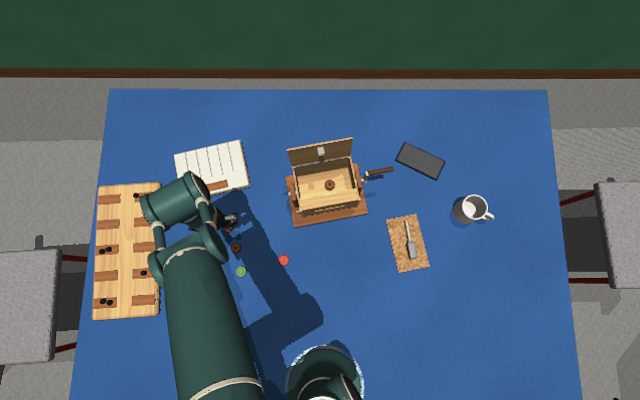

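The first token is in the drum, at (330,185) in the image. Token D is only hidden by the arm. I'll carry on with token A.

Call:
play_rows(
  slide=[
    [1.0,-0.2,1],
    [1.0,-0.2,3],
    [1.0,-0.2,5],
    [1.0,-0.2,6.5],
    [1.0,-0.2,7.3],
    [1.0,-0.2,7.6],
    [1.0,-0.2,7.6],
    [1.0,-0.2,7.6],
  ],
  delta_rot=[
    [0,0.02,0],
    [0,0.02,0],
    [0,0.02,0],
    [0,0.02,0],
    [0,0.02,0],
    [0,0.02,0],
    [0,0.02,0],
    [0,0.02,0],
  ],
)

```text
time: 21.2
tool_pos: [0.4706, 0.3105, 0.0143]
tcp_rot: [3.127, 0.299, 0.002]
wrist_force: [0.5, 0.5, 0.8]
width: 0.548
```

Call:
play_rows(
  slide=[
    [0,0,0],
    [0,0,0],
    [0,0,0],
    [0,0,0],
    [0,0,0],
    [0,0,0],
    [0,0,-3],
    [0,0,-7],
    [0,0,-11],
    [0,0,-15],
    [0,0,-19],
    [0,0,-21],
  ],
  delta_rot=[
    [0,0,0],
    [0,0,0],
    [0,0,0],
    [0,0,0],
    [0,0,0],
    [0,0,0],
    [0,0,0],
    [0,0,0],
    [0,0,0],
    [0,0,0],
    [0,0,0],
    [0,0,0],
  ],
  hand=0,
)

```text
time: 22.2
tool_pos: [0.4726, 0.3119, 0.2316]
tcp_rot: [-3.123, -0.299, -0.016]
wrist_force: [1.6, 1.4, 0.0]
width: 0.33
```

```bash
python3 -c "
from h import *
where();b=drum(.010,.02,0); print(b);go(b[0],b[1],.22,DY);go(b[0],b[1],.11,DY)"
```

```text
t 22.2 tip drum mm [ 51.1 324.1 119.6] F drum [1.8 1.1 0. ] w 0.33 rpy [-0.003 -0.011  0.   ]
[0.58303768 0.02353013 0.115     ]
slide cm [ 5.36 30.41  1.13] rot [-0.003 -0.011  0.   ]
slide cm [ 5.25 30.45 12.12] rot [-0.003 -0.011  0.   ]
```

Call:
play_rows(
  slide=[
    [1,4,0.5],
    [1.5,8,1],
    [2.2,12,1],
    [2.9,16,1],
    [3.6,20,1],
    [4.3,24,1],
    [5.3,28,1],
    [5.3,30.4,1.1],
    [5.3,30.4,3],
    [5.3,30.4,6],
    [5.3,30.4,9],
    [5.3,30.4,11.5],
  ],
  delta_rot=[
    [0,-0.01,0],
    [0,-0.01,0],
    [0,-0.01,0],
    [0,-0.01,0],
    [0,-0.01,0],
    [0,-0.01,0],
    [0,-0.01,0],
    [0,-0.01,0],
    [0,-0.01,0],
    [0,-0.01,0],
    [0,-0.01,0],
    [0,-0.01,0],
  ],
)

```text
time: 23.2
tool_pos: [0.5835, 0.0236, 0.1156]
tcp_rot: [-3.125, -0.297, -0.002]
wrist_force: [0.3, 0.5, -1.3]
width: 0.33
```

```bash
python3 -c "
from h import *
where();b=drum(.010,.02,0); go(b[0],b[1],.112,DY)"
```

```text
t 23.2 tip drum mm [105.5  19.9   2.8] F drum [ 0.4  0.4 -1.3] w 0.33 rpy [-0.003 -0.002 -0.   ]
slide cm [-0.05 -0.    0.36] rot [-0.003 -0.002 -0.   ]
```

Now I'll release and retract.

Call:
play_rows(
  slide=[
    [0,0,0.2],
    [0,0,0.2],
    [0,0,0.2],
    [0,0,0.2],
    [0,0,-3],
    [0,0,-7],
    [0,0,-11],
    [0,0,-12],
    [0,0,-12],
  ],
  delta_rot=[
    [0,0,0],
    [0,0,0],
    [0,0,0],
    [0,0,0],
    [0,0,0],
    [0,0,0],
    [0,0,0],
    [0,0,0],
    [0,0,0],
  ],
  hand=0.55,
)

```text
time: 23.95
tool_pos: [0.5877, 0.0233, 0.2442]
tcp_rot: [-3.126, -0.298, -0.025]
wrist_force: [1.2, 0.2, 0.1]
width: 0.551
```

```bash
python3 tk.py; python3 -c "
from h import *
where();go(.406,.281,.22,DY);go(.406,.281,.10,DY)"
```

```text
69 [203.3 220.7] [0.4899 0.3873 0.0126]
71 [235.6 247.4] [0.4061 0.2806 0.0119]
39 [240.2 271.2] [0.3332 0.2623 0.0123]
in drum 25 [315.8 178.8] [ 43.  21. -51.]
in drum 43 [327.2 184.7] [ 15. -10. -40.]
in drum 19 [317.6 188.5] [  8.  21. -39.]
t 24.0 tip drum mm [107.8  19.2 128.8] F drum [ 0.2  0.2 -1. ] w 0.551 rpy [-0.001 -0.011 -0.   ]
slide cm [-12.83 -28.7    1.97] rot [-0.001 -0.011 -0.   ]
slide cm [-12.95 -28.69  13.97] rot [-0.001 -0.011 -0.   ]
```

Token D has been knocked to (0.490, 0.387). I'll take token C first.

Call:
play_rows(
  slide=[
    [-12.8,-28.7,2],
    [-12.8,-28.7,2],
    [-12.8,-28.7,2],
    [-12.8,-28.7,2],
    [-12.8,-28.7,2],
    [-12.8,-28.7,2],
    [-12.8,-28.7,2],
    [-12.8,-28.7,5],
    [-12.8,-28.7,9],
    [-12.8,-28.7,12],
    [-12.8,-28.7,14],
    [-12.8,-28.7,14],
  ],
  delta_rot=[
    [0,-0.01,0],
    [0,-0.01,0],
    [0,-0.01,0],
    [0,-0.01,0],
    [0,-0.01,0],
    [0,-0.01,0],
    [0,-0.01,0],
    [0,-0.01,0],
    [0,-0.01,0],
    [0,-0.01,0],
    [0,-0.01,0],
    [0,-0.01,0],
  ],
)

```text
time: 25.0
tool_pos: [0.4024, 0.2788, 0.0935]
tcp_rot: [3.123, 0.299, -0.016]
wrist_force: [-0.8, -0.8, -0.4]
width: 0.55
```

```bash
python3 -c "
from h import *
where();go(.406,.281,.013,DY)"
```

```text
t 25.0 tip drum mm [-24.1 304.9 -20.5] F drum [-1.  -0.6 -0.4] w 0.55 rpy [0.003 0.011 0.001]
slide cm [ 0.48 -0.18  8.04] rot [0.003 0.011 0.001]
```

Call:
play_rows(
  slide=[
    [0.4,-0.2,1],
    [0.4,-0.2,3],
    [0.4,-0.2,5],
    [0.4,-0.2,7],
    [0.4,-0.2,7.8],
    [0.4,-0.2,8],
    [0.4,-0.2,8],
    [0.4,-0.2,8],
  ],
  delta_rot=[
    [0,0.01,0],
    [0,0.01,0],
    [0,0.01,0],
    [0,0.01,0],
    [0,0.01,0],
    [0,0.01,0],
    [0,0.01,0],
    [0,0.01,0],
  ],
)

```text
time: 25.67
tool_pos: [0.4062, 0.2816, 0.0147]
tcp_rot: [3.125, 0.299, 0.002]
wrist_force: [0.7, -0.0, -0.1]
width: 0.546
```

Call:
play_rows(
  slide=[
    [0,0,0],
    [0,0,0],
    [0,0,0],
    [0,0,0],
    [0,0,0],
    [0,0,0],
    [0,0,-3],
    [0,0,-7],
    [0,0,-11],
    [0,0,-15],
    [0,0,-19],
    [0,0,-21],
  ],
  delta_rot=[
    [0,0,0],
    [0,0,0],
    [0,0,0],
    [0,0,0],
    [0,0,0],
    [0,0,0],
    [0,0,0],
    [0,0,0],
    [0,0,0],
    [0,0,0],
    [0,0,0],
    [0,0,0],
  ],
  hand=0,
)

```text
time: 26.67
tool_pos: [0.4082, 0.2836, 0.2319]
tcp_rot: [-3.125, -0.299, -0.017]
wrist_force: [0.7, 0.1, -0.3]
width: 0.326
```

```bash
python3 -c "
from h import *
where();b=drum(.010,.0,0); print(b);go(b[0],b[1],.22,DY);go(b[0],b[1],.112,DY)"
```

```text
t 26.67 tip drum mm [-17.5 308.5 120. ] F drum [ 0.7 -0.1 -0.3] w 0.326 rpy [-0.001 -0.011  0.001]
[0.58681959 0.00389095 0.115     ]
slide cm [12.22 30.86  1.3 ] rot [-0.001 -0.011  0.001]
slide cm [12.1  30.87 12.09] rot [-0.001 -0.011  0.001]
```

Call:
play_rows(
  slide=[
    [12.1,30.9,1.3],
    [12.1,30.9,1.3],
    [12.1,30.9,1.3],
    [12.1,30.9,1.3],
    [12.1,30.9,1.3],
    [12.1,30.9,1.3],
    [12.1,30.9,1.3],
    [12.1,30.9,1.3],
    [12.1,30.9,3],
    [12.1,30.9,6],
    [12.1,30.9,9],
    [12.1,30.9,11.5],
  ],
  delta_rot=[
    [0,-0.01,0],
    [0,-0.01,0],
    [0,-0.01,0],
    [0,-0.01,0],
    [0,-0.01,0],
    [0,-0.01,0],
    [0,-0.01,0],
    [0,-0.01,0],
    [0,-0.01,0],
    [0,-0.01,0],
    [0,-0.01,0],
    [0,-0.01,0],
  ],
)

```text
time: 27.67
tool_pos: [0.5871, 0.0029, 0.1175]
tcp_rot: [-3.126, -0.298, -0.003]
wrist_force: [0.1, 0.0, -0.4]
width: 0.333
```

```bash
python3 -c "
from h import *
where()"
```

```text
t 27.67 tip drum mm [105.1  -1.    4.7] F drum [ 0.1  0.  -0.4] w 0.333 rpy [-0.001 -0.002 -0.   ]
```

Call:
play_rows(
  slide=[
    [0,0,0.2],
    [0,0,0.2],
    [0,0,0.2],
    [0,0,0.2],
    [0,0,-3],
    [0,0,-7],
    [0,0,-11],
    [0,0,-12],
    [0,0,-12],
  ],
  delta_rot=[
    [0,0,0],
    [0,0,0],
    [0,0,0],
    [0,0,0],
    [0,0,0],
    [0,0,0],
    [0,0,0],
    [0,0,0],
    [0,0,0],
  ],
  hand=0.55,
)

```text
time: 28.42
tool_pos: [0.5912, 0.0028, 0.2462]
tcp_rot: [3.126, 0.298, 0.026]
wrist_force: [0.8, -0.8, 1.0]
width: 0.552
```

```bash
python3 tk.py; python3 -c "
from h import *
where();go(.490,.387,.22,DY);go(.490,.387,.10,DY)"; ls -t pics | head -2
```

```text
68 [203.4 220.6] [0.49   0.3872 0.0126]
39 [240.2 271.2] [0.3332 0.2623 0.0124]
in drum 63 [330.1 183.5] [ 17. -20. -41.]
t 28.47 tip drum mm [107.3  -1.5 130.8] F drum [-0.8 -0.2 -0.4] w 0.552 rpy [ 0.001 -0.011 -0.   ]
slide cm [ -2.53 -39.6    2.19] rot [ 0.001 -0.011 -0.   ]
slide cm [ -2.66 -39.62  14.19] rot [ 0.001 -0.011 -0.   ]
din284.png
t284.png
```

Call:
play_rows(
  slide=[
    [-2.6,-39.6,2],
    [-2.6,-39.6,2],
    [-2.6,-39.6,2],
    [-2.6,-39.6,2],
    [-2.6,-39.6,2],
    [-2.6,-39.6,2],
    [-2.6,-39.6,2],
    [-2.6,-39.6,2],
    [-2.6,-39.6,2],
    [-2.6,-39.6,6],
    [-2.6,-39.6,10],
    [-2.6,-39.6,14],
  ],
  delta_rot=[
    [0,-0.01,0],
    [0,-0.01,0],
    [0,-0.01,0],
    [0,-0.01,0],
    [0,-0.01,0],
    [0,-0.01,0],
    [0,-0.01,0],
    [0,-0.01,0],
    [0,-0.01,0],
    [0,-0.01,0],
    [0,-0.01,0],
    [0,-0.01,0],
  ],
)

```text
time: 29.47
tool_pos: [0.4898, 0.3893, 0.1015]
tcp_rot: [-3.127, -0.304, -0.005]
wrist_force: [1.1, -0.2, -0.4]
width: 0.548
```

```bash
python3 -c "
from h import *
where();go(.490,.387,.013,DY)"
```

```text
t 29.47 tip drum mm [ 82.6 397.1 -11.2] F drum [ 1.  -0.4 -0.4] w 0.548 rpy [ 0.    -0.003  0.003]
slide cm [-0.05  0.22  8.85] rot [ 0.    -0.003  0.003]
```

View pics/din284.png

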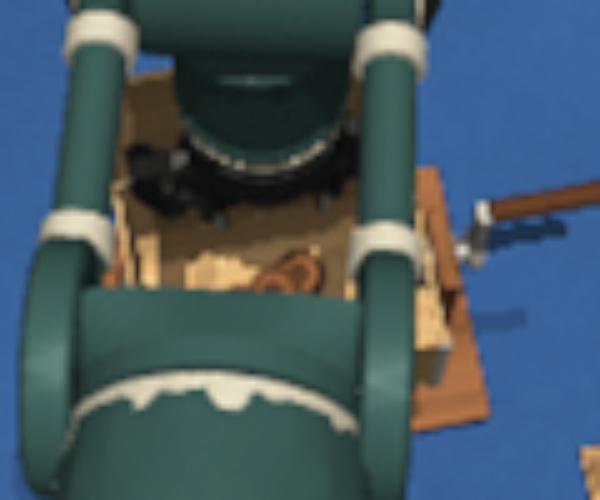

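At least two overlapping tokens show in the drum, around (290,273) in the crop. The arm hides the rest. Now for the last token.

Call:
play_rows(
  slide=[
    [0,0.2,2],
    [0,0.2,4],
    [0,0.2,6],
    [0,0.2,8],
    [0,0.2,8.6],
    [0,0.2,8.8],
    [0,0.2,8.8],
    [0,0.2,8.8],
  ],
  delta_rot=[
    [0,0,0],
    [0,0,0],
    [0,0,0],
    [0,0,0],
    [0,0,0],
    [0,0,0],
    [0,0,0],
    [0,0,0],
  ],
)

```text
time: 30.13
tool_pos: [0.4911, 0.3878, 0.0145]
tcp_rot: [-3.126, -0.303, -0.007]
wrist_force: [0.3, 0.3, 0.6]
width: 0.55
```

Call:
play_rows(
  slide=[
    [0,0,0],
    [0,0,0],
    [0,0,0],
    [0,0,0],
    [0,0,0],
    [0,0,0],
    [0,0,-3],
    [0,0,-7],
    [0,0,-11],
    [0,0,-15],
    [0,0,-19],
    [0,0,-21],
  ],
  delta_rot=[
    [0,0,0],
    [0,0,0],
    [0,0,0],
    [0,0,0],
    [0,0,0],
    [0,0,0],
    [0,0,0],
    [0,0,0],
    [0,0,0],
    [0,0,0],
    [0,0,0],
    [0,0,0],
  ],
  hand=0,
)

```text
time: 31.13
tool_pos: [0.4923, 0.3891, 0.2317]
tcp_rot: [-3.121, -0.303, -0.02]
wrist_force: [1.0, -0.2, 0.6]
width: 0.329
```

```bash
python3 tk.py; python3 -c "
from h import *
where();b=drum(.010,.020,0); print(b);go(b[0],b[1],.22,DY);go(b[0],b[1],.115,DY)"; ls -t pics|head -2
```

```text
32 [240.1 271.1] [0.3334 0.2627 0.0122]
in drum 53 [330.1 184.6] [ 14. -19. -39.]
in drum 37 [316.  190.8] [  2.  27. -38.]
t 31.18 tip drum mm [ 86.7 397.2 123.8] F drum [2.1 0.3 2.9] w 0.331 rpy [-0.007 -0.018  0.003]
[0.58303768 0.02353013 0.115     ]
slide cm [ 1.68 37.71  1.28] rot [-0.007 -0.018  0.003]
slide cm [ 1.5  37.78 11.78] rot [-0.007 -0.018  0.003]
din311.png
t311.png
```

View pics/din311.png

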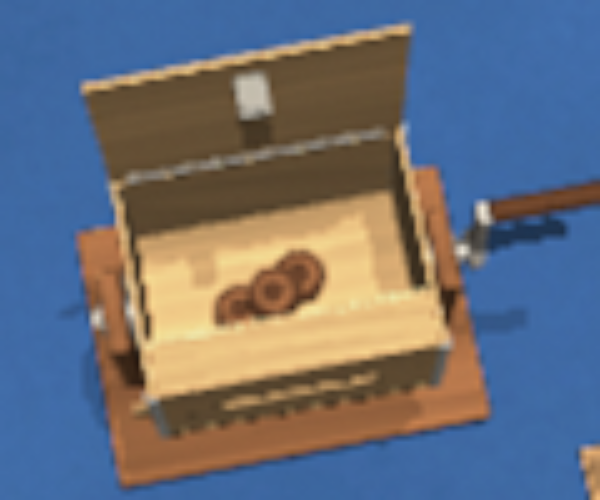

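Call:
play_rows(
  slide=[
    [1.5,37.8,1],
    [1.5,37.8,1],
    [1.5,37.8,1],
    [1.5,37.8,1],
    [1.5,37.8,1],
    [1.5,37.8,1],
    [1.5,37.8,1],
    [1.5,37.8,1],
    [1.5,37.8,1],
    [1.5,37.8,1.3],
    [1.5,37.8,4],
    [1.5,37.8,7],
  ],
  delta_rot=[
    [0,-0.018,0],
    [0,-0.018,0],
    [0,-0.018,0],
    [0,-0.018,0],
    [0,-0.018,0],
    [0,-0.018,0],
    [0,-0.018,0],
    [0,-0.018,0],
    [0,-0.018,0],
    [0,-0.018,0],
    [0,-0.018,0],
    [0,-0.018,0],
  ],
)

```text
time: 32.18
tool_pos: [0.5849, 0.0216, 0.1652]
tcp_rot: [-3.121, -0.299, -0.01]
wrist_force: [1.4, -0.9, -1.4]
width: 0.331
```

```bash
python3 -c "
from h import *
where();b=drum(.010,.020,0); go(b[0],b[1],.115,DY)"
```

```text
t 32.18 tip drum mm [106.5  17.8  52.8] F drum [ 1.2 -1.2 -1.4] w 0.331 rpy [-0.005 -0.007  0.001]
slide cm [-0.18 -0.19  5.02] rot [-0.005 -0.007  0.001]
```

Three tokens are clearly in the drum. I'll drop the fourth now.

Call:
play_rows(
  slide=[
    [0,-0.2,2],
    [0,-0.2,4],
    [0,-0.2,5],
    [0,-0.2,5],
  ],
  delta_rot=[
    [0,0,0],
    [0,0,0],
    [0,0,0],
    [0,0,0],
  ],
)

```text
time: 32.52
tool_pos: [0.5823, 0.0243, 0.1121]
tcp_rot: [-3.12, -0.299, -0.001]
wrist_force: [-0.3, 1.1, -0.6]
width: 0.33
```

Call:
play_rows(
  slide=[
    [0,0,0],
    [0,0,0],
    [0,0,0],
    [0,0,0],
    [0,0,-3],
    [0,0,-7],
    [0,0,-11],
    [0,0,-12],
    [-10,0,-14],
    [-14,0,-16],
    [-18,0,-16],
    [-18,0,-16],
  ],
  delta_rot=[
    [0,0,0],
    [0,0,0],
    [0,0,0],
    [0,0,0],
    [0,0,0],
    [0,0,0],
    [0,0,0],
    [0,0,0],
    [0,0,0],
    [0,0,0],
    [0,0,0],
    [0,0,0],
  ],
  hand=0.55,
)

```text
time: 33.52
tool_pos: [0.4219, -0.0078, 0.2698]
tcp_rot: [-3.121, -0.3, -0.004]
wrist_force: [-0.5, -0.7, 1.4]
width: 0.553
```

```bash
python3 tk.py; python3 -c "
from h import *
where()
p=read_camera('scene');save(p,'sc33')
C=cloud(p);Q=R.from_euler('z',-DY,degrees=True); L=Q.apply((C-DC).reshape(-1,3)).reshape(C.shape)
m=(abs(L[...,1])<.08)&(L[...,2]>.07)&(L[...,0]>.03)&(L[...,0]<.12)
print('hatch pts',m.sum(),L[m].min(0),L[m].max(0),np.median(L[m],0))"; ls -t pics|head -2
```

```text
39 [240.2 271.2] [0.3332 0.2622 0.0129]
in drum 21 [329.8 181.6] [ 23. -20. -40.]
t 33.57 tip drum mm [-65.8  20.3 157.8] F drum [-8.1  1.6 -0. ] w 0.548 rpy [-0.006  0.001  0.001]
hatch pts 1580 [ 0.05008455 -0.07989671  0.07010412] [0.08050656 0.07998595 0.18106654] [0.07356979 0.00597225 0.13067963]
sc33.png
din335.png
```

```bash
python3 -c "
from h import *
p=read_camera('scene'); cv2.imwrite('pics/sc34.png',cv2.resize(p['image'][90:310,190:410,::-1],None,fx=2.5,fy=2.5)); where()
p=read_camera('top'); cv2.imwrite('pics/tp34.png',cv2.resize(p['image'][130:240,270:400,::-1],None,fx=5,fy=5))"
```

```text
t 33.67 tip drum mm [-59.3  19.5 158.2] F drum [0.7 0.3 0.4] w 0.553 rpy [-0.005 -0.006 -0.   ]
```

View pics/sc34.png

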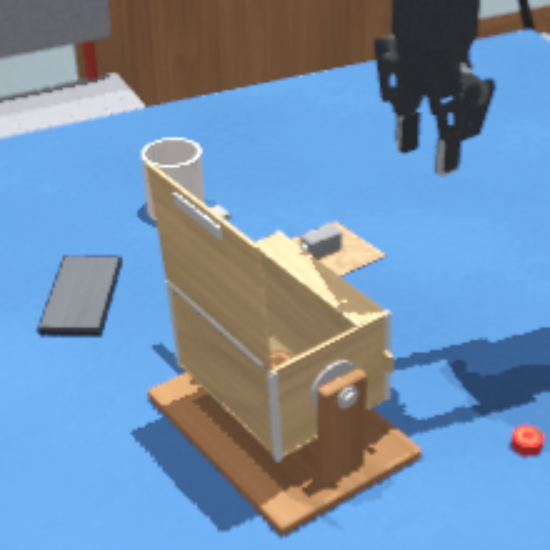

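View pics/tp34.png

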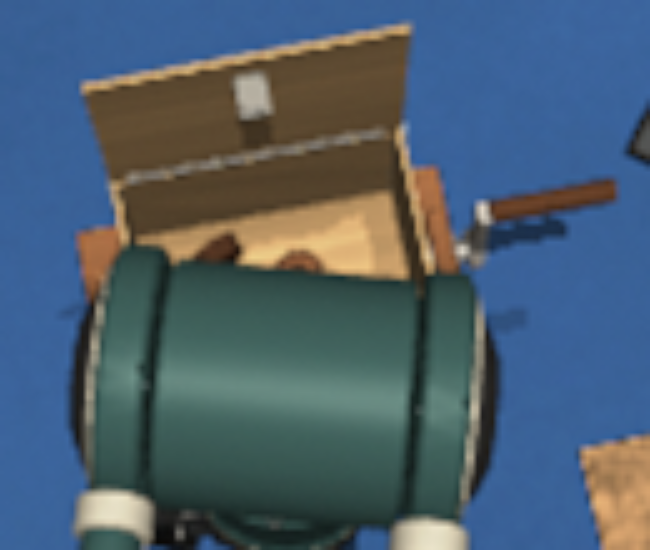

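The fourth token is inside, leaning on the wall at crop (220,250). To shut the hatch I'll go over the top with closed fingers and push it from behind.

```bash
cat >> h.py <<'E'
def loc(x,y,z): # TCP target in drum local mm
    b=drum(x/1000,y/1000,z/1000); go(*b,DY)
def lw():
    s=read_state(); Q=R.from_euler('z',-DY,degrees=True); print('t',round(float(s['time']),2),'tcp local mm',(Q.apply(s['tool_pos']-DC)*1000).round(1),'F',Q.apply(s['wrist_force']).round(1),'w',round(float(s['width']),3), 'rot',(R.from_rotvec(s['tcp_rot']).inv()*Ryaw(DY)).as_rotvec().round(3))
E
python3 -c "
from h import *
lw(); loc(-100,0,250); loc(110,0,250); loc(110,0,160)"
```

```text
t 33.72 tcp local mm [-153.    19.5  155.2] F [ 0.1 -0.8 -0.1] w 0.548 rot [-0.006 -0.006  0.   ]
slide cm [ 5.35  1.9  -9.46] rot [-0.006 -0.006  0.   ]
slide cm [26.35  1.9  -9.34] rot [-0.006 -0.006  0.   ]
slide cm [26.3   1.95 -0.34] rot [-0.006 -0.006  0.   ]
```

Call:
play_rows(
  slide=[
    [2,1,-4],
    [4,1.9,-8],
    [5.3,1.9,-9.4],
    [9,1.9,-9.4],
    [13,1.9,-9.4],
    [17,1.9,-9.4],
    [21,1.9,-9.4],
    [25,1.9,-9.4],
    [26.3,1.9,-9.4],
    [26.3,1.9,-9.4],
    [26.3,1.9,-7],
    [26.3,1.9,-4],
  ],
  delta_rot=[
    [0,0,0],
    [0,0,0],
    [0,0,0],
    [0,0,0],
    [0,0,0],
    [0,0,0],
    [0,0,0],
    [0,0,0],
    [0,0,0],
    [0,0,0],
    [0,0,0],
    [0,0,0],
  ],
  hand=0,
)

```text
time: 34.72
tool_pos: [0.6877, 0.0234, 0.3141]
tcp_rot: [-3.122, -0.299, -0.019]
wrist_force: [0.1, -0.8, 0.6]
width: -0.001
```

```bash
python3 -c "
from h import *
lw(); loc(110,0,150)
s=read_state();
import numpy as np
for th in [1.5,1.4,1.3,1.2,1.1,1.0,.9,.8,.7,.6,.5,.4,.3,.25,.2,.15]:
    r=65+20*min(1,max(0,(th-.3)/1.0)); tx=65-r*np.cos(th)+2*np.sin(th)+11; tz=53+r*np.sin(th)+2*np.cos(th)+9
    print(th,round(tx,1),round(tz,1))"
```

```text
t 34.72 tcp local mm [112.8   0.  199.1] F [-0.  -0.8  0.6] w -0.001 rot [-0.004 -0.013  0.001]
slide cm [-0.34  0.03  4.91] rot [-0.004 -0.013  0.001]
1.5 72.0 146.9
1.4 63.5 146.1
1.3 55.2 144.4
1.2 47.8 140.1
1.1 41.0 135.1
1.0 35.0 129.6
0.9 29.7 123.6
0.8 25.2 117.2
0.7 21.5 110.6
0.6 18.5 103.7
0.5 16.4 96.8
0.4 15.1 89.9
0.3 14.5 83.1
0.25 13.5 80.0
0.2 12.7 76.9
0.15 12.0 73.7
```

Call:
play_rows(
  slide=[
    [-0.2,0,2],
    [-0.2,0,4.5],
    [-0.3,0,5],
    [-1.5,0,5.1],
    [-3,0,5.2],
    [-4.1,0,5.2],
    [-4.9,0,5.3],
    [-5.8,0,5.4],
    [-6.5,0,5.9],
    [-7.2,0,6.4],
    [-7.8,0,6.9],
    [-8.3,0,7.5],
  ],
  delta_rot=[
    [0,0,0],
    [0,0,0],
    [0,0,0],
    [0,0,0],
    [0,0,0],
    [0,0,0],
    [0,0,0],
    [0,0,0],
    [0,0,0],
    [0,0,0],
    [0,0,0],
    [0,0,0],
  ],
)

```text
time: 35.72
tool_pos: [0.6065, 0.008, 0.2378]
tcp_rot: [-3.122, -0.299, -0.019]
wrist_force: [0.3, 0.4, 0.2]
width: -0.001
```

```bash
python3 -c "
from h import *
lw(); p=read_camera('scene'); cv2.imwrite('pics/cl1.png',cv2.resize(p['image'][90:310,190:410,::-1],None,fx=2.5,fy=2.5))"
```

```text
t 35.72 tcp local mm [ 30.1   0.3 122.8] F [0.3 0.3 0.2] w -0.001 rot [-0.004 -0.013  0.001]
```

View pics/cl1.png

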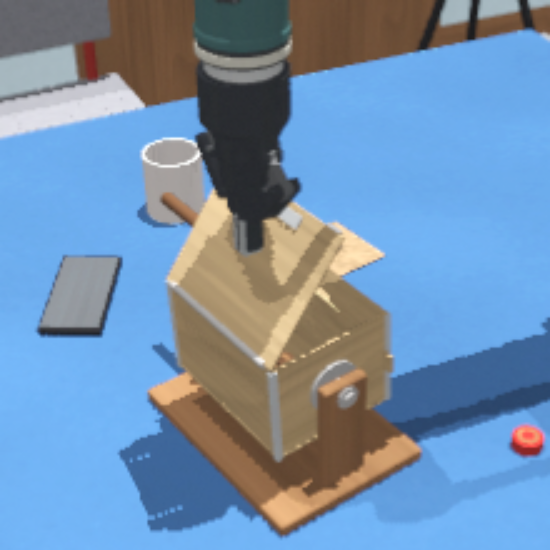

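Works well; I'll keep following it down.

Call:
play_rows(
  slide=[
    [-0.4,0,0.5],
    [-0.8,0,1.2],
    [-1.1,0,1.9],
    [-1.4,0,2.6],
    [-1.6,0,3.3],
    [-1.8,0,3.9],
    [-2.0,0,4.3],
    [-2.3,0,4.6],
    [-2.6,0,4.8],
    [-2.9,0,5.0],
    [-3.0,0,5.1],
    [-3.0,0,5.1],
  ],
  delta_rot=[
    [0,-0.01,0],
    [0,-0.01,0],
    [0,-0.01,0],
    [0,-0.01,0],
    [0,-0.01,0],
    [0,-0.01,0],
    [0,-0.01,0],
    [0,-0.01,0],
    [0,-0.01,0],
    [0,-0.01,0],
    [0,-0.01,0],
    [0,-0.01,0],
  ],
)

```text
time: 36.77
tool_pos: [0.5772, 0.0028, 0.1861]
tcp_rot: [-3.123, -0.299, -0.004]
wrist_force: [2.7, 1.2, 4.0]
width: 0.001
```

```bash
python3 -c "
from h import *
lw()"
```

```text
t 36.77 tcp local mm [ 0.4  0.7 71.1] F [2.8 0.6 4. ] w 0.001 rot [-0.004 -0.003  0.   ]
```

Call:
play_rows(
  slide=[
    [0,0,0.2],
    [0,0,0.3],
    [0,0,0.4],
    [0,0,0.5],
    [0,0,0.5],
  ],
  delta_rot=[
    [0,0,0],
    [0,0,0],
    [0,0,0],
    [0,0,0],
    [0,0,0],
  ],
)

```text
time: 37.18
tool_pos: [0.5772, 0.0027, 0.1843]
tcp_rot: [-3.123, -0.299, -0.005]
wrist_force: [-5.5, 1.6, 15.2]
width: 0.001
```

Call:
play_rows(
  slide=[
    [0,0,0.2],
    [0,0,0.3],
    [0,0,0.4],
    [0,0,0.4],
  ],
  delta_rot=[
    [0,0,0],
    [0,0,0],
    [0,0,0],
    [0,0,0],
  ],
)

```text
time: 37.52
tool_pos: [0.5771, 0.0027, 0.1827]
tcp_rot: [-3.123, -0.299, -0.005]
wrist_force: [-3.2, 0.3, 10.4]
width: -0.001
```

```bash
python3 -c "
from h import *
lw()"
```

```text
t 37.52 tcp local mm [ 0.3  0.6 67.7] F [-3.1  0.9 10.4] w -0.001 rot [-0.004 -0.004  0.001]
```

Call:
play_rows(
  slide=[
    [0,0,0.2],
    [0,0,0.4],
    [0,0,0.5],
    [0,0,0.6],
    [0,0,0.6],
  ],
  delta_rot=[
    [0,0,0],
    [0,0,0],
    [0,0,0],
    [0,0,0],
    [0,0,0],
  ],
)

```text
time: 37.93
tool_pos: [0.5767, 0.0025, 0.1773]
tcp_rot: [-3.123, -0.299, -0.004]
wrist_force: [-2.8, 0.4, 6.9]
width: -0.002
```

```bash
python3 -c "
from h import *
lw()"
```

```text
t 37.93 tcp local mm [-0.2  0.6 62.3] F [-2.7  1.   6.9] w -0.002 rot [-0.004 -0.003  0.001]
```

Call:
play_rows(
  slide=[
    [0,0,0.2],
    [0,0,0.4],
    [0,0,0.5],
    [0,0,0.5],
  ],
  delta_rot=[
    [0,0,0],
    [0,0,0],
    [0,0,0],
    [0,0,0],
  ],
)

```text
time: 38.27
tool_pos: [0.5767, 0.0025, 0.1758]
tcp_rot: [-3.124, -0.3, -0.004]
wrist_force: [-7.9, 1.3, 20.2]
width: 0.002
```

```bash
python3 -c "
from h import *
lw()"
```

```text
t 38.27 tcp local mm [-0.2  0.6 60.8] F [-7.5  2.8 20.2] w 0.002 rot [-0.003 -0.003  0.001]
```

Call:
play_rows(
  slide=[
    [0,0,-1],
    [0,0,-3],
    [0,0,-7],
    [0,0,-11],
    [-4,0,-15],
    [-8,0,-15],
    [-12,0,-15],
    [-15,0,-15],
    [-15,0,-15],
  ],
  delta_rot=[
    [0,0,0],
    [0,0,0],
    [0,0,0],
    [0,0,0],
    [0,0,0],
    [0,0,0],
    [0,0,0],
    [0,0,0],
    [0,0,0],
  ],
)

```text
time: 39.02
tool_pos: [0.423, -0.0272, 0.3246]
tcp_rot: [-3.124, -0.298, 0.003]
wrist_force: [1.0, 1.0, -0.5]
width: -0.002
```

```bash
cat > dr.py <<'E'
from h import *
import sys
lw(); p=read_camera('scene'); cv2.imwrite('pics/%s.png'%sys.argv[1],cv2.resize(p['image'][90:310,190:410,::-1],None,fx=2.5,fy=2.5))
C=cloud(p);Q=R.from_euler('z',-DY,degrees=True); L=Q.apply((C-DC).reshape(-1,3)).reshape(C.shape)
m=(abs(L[...,1])<.08)&(L[...,2]>.045)&(L[...,2]<.08)&(L[...,0]>-.06)&(L[...,0]<.06)&(p['depth']>0)
q=L[m]
if len(q)>50:
    A=np.c_[q[:,:2],np.ones(len(q))]; c=np.linalg.lstsq(A,q[:,2],rcond=None)[0]; print('top plane slope x,y',c.round(3),np.abs(A@c-q[:,2]).max().round(4),len(q))
E
python3 dr.py shut1
```

```text
t 39.02 tcp local mm [-156.7    0.4  209.6] F [ 1.2  0.8 -0.5] w -0.002 rot [-0.003  0.001 -0.   ]
top plane slope x,y [-0.039 -0.003  0.054] 0.0095 2196
```

View pics/shut1.png

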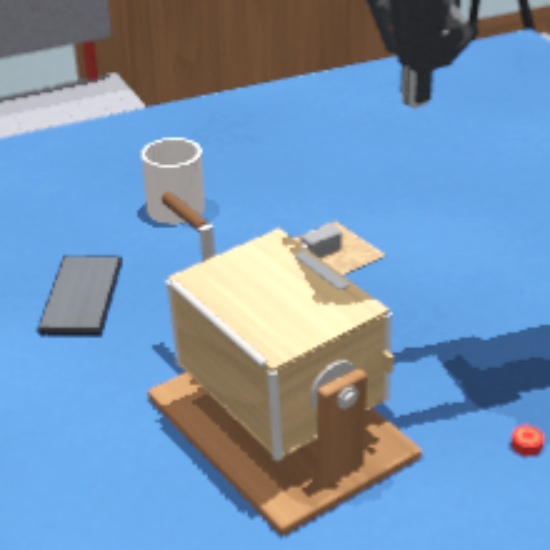

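```bash
cat > sl.py <<'E'
from h import *
Q=R.from_euler('z',-DY,degrees=True)
for n in ['scene','top']:
    p=read_camera(n);C=cloud(p); L=Q.apply((C-DC).reshape(-1,3)).reshape(C.shape)
    m=(abs(L[...,1])<.075)&(abs(L[...,2]-.055)<.02)&(abs(L[...,0])<.055)&(p['depth']>0)
    q=L[m]
    for _ in range(4):
        A=np.c_[q[:,:2],np.ones(len(q))]; c=np.linalg.lstsq(A,q[:,2],rcond=None)[0]; e=np.abs(A@c-q[:,2]); q=q[e<max(.002,2*np.median(e))]
    print(n,'top',c.round(4),len(q))
    # table slope reference
    m=(abs(C[...,2])<.01)&(p['depth']>0)&(p['image'][...,2].astype(int)>p['image'][...,0].astype(int)+40)&(C[...,0]>.35)&(C[...,0]<.8)&(abs(C[...,1])<.3)
    q=L[m]; A=np.c_[q[:,:2],np.ones(len(q))]; print('  table',np.linalg.lstsq(A,q[:,2],rcond=None)[0].round(4))
    m=(abs(L[...,1]+.16)<.027)&(np.hypot(L[...,0],L[...,2]-.065)<.03)&(p['depth']>0)
    print('  crank',np.median(L[m],0).round(4),m.sum())
    m=(abs(L[...,1])<.07)&(abs(L[...,2])<.04)&(abs(L[...,0]-.066)<.02)&(p['depth']>0)
    if m.sum()>100:
        q=L[m]; A=np.c_[q[:,1:],np.ones(len(q))]; print('  front face x slope y,z',np.linalg.lstsq(A,q[:,0],rcond=None)[0].round(4))
lw()
E
python3 sl.py
```

```text
scene top [-0.0355 -0.0015  0.0543] 1702
  table [ 1.000e-03  1.000e-04 -1.161e-01]
  crank [ 0.0065 -0.1591  0.0692] 79
  front face x slope y,z [-0.0079  0.0314  0.0639]
top top [-0.0254 -0.0086  0.0528] 165
  table [ 0.001  -0.     -0.1164]
  crank [ 0.0022 -0.1649  0.0692] 79
t 39.17 tcp local mm [-1.507e+02 -2.000e-01  2.102e+02] F [ 0.8 -0.3 -0.2] w 0.004 rot [-0.003 -0.003  0.   ]
```

The drum as a whole is tilted about +0.03 rad. The hatch top and the front face agree on that, so the hatch is flush and latched. Now for the crank.

```bash
cat >> h.py <<'E'
def crank(x,z,y=-175,yaw=None): # TCP target local mm, tool y along drum x
    b=drum(x/1000,y/1000,z/1000); go(*b,DY+90)
E
python3 -c "
from h import *
lw(); crank(2,210); crank(2,120)"
```

```text
t 39.17 tcp local mm [-1.507e+02 -2.000e-01  2.102e+02] F [ 0.8 -0.3 -0.2] w 0.004 rot [-0.003 -0.003  0.   ]
slide cm [15.27 17.49  0.02] rot [ 0.    -0.005 -1.57 ]
slide cm [15.24 17.52  9.02] rot [ 0.    -0.005 -1.57 ]
```

Call:
play_rows(
  slide=[
    [15.3,17.5,0],
    [15.3,17.5,0],
    [15.3,17.5,0],
    [15.3,17.5,0],
    [15.3,17.5,0],
    [15.3,17.5,0],
    [15.3,17.5,0],
    [15.3,17.5,0],
    [15.3,17.5,0],
    [15.3,17.5,0],
    [15.3,17.5,0],
    [15.3,17.5,0],
  ],
  delta_rot=[
    [0,0,-1.57],
    [0,0,-1.57],
    [0,0,-1.57],
    [0,0,-1.57],
    [0,0,-1.57],
    [0,0,-1.57],
    [0,0,-1.57],
    [0,0,-1.57],
    [0,0,-1.57],
    [0,0,-1.57],
    [0,0,-1.57],
    [0,0,-1.57],
  ],
  hand=0.7,
)

```text
time: 40.17
tool_pos: [0.6139, -0.1695, 0.3232]
tcp_rot: [-2.074, -2.356, -0.006]
wrist_force: [0.0, 0.1, -1.0]
width: 0.705
```

```bash
python3 -c "
from h import *
lw(); crank(2,120); crank(2,54)
print(read_state()['q'])"; python3 sl.py | grep crank
```

```text
t 40.17 tcp local mm [   3.8 -175.4  208.2] F [ 0.1  0.1 -1. ] w 0.705 rot [-0.002 -0.004  1.508]
slide cm [-0.01 -0.2   8.82] rot [ 0.001 -0.004 -0.063]
slide cm [-0.04 -0.2  15.42] rot [ 0.001 -0.004 -0.063]
[-0.31091533  0.153715    1.58286288  0.00454282  1.40574108 -0.43874311]
  crank [ 0.0063 -0.1594  0.0691] 79
  crank [nan nan nan] 0
  return _methods._mean(a, axis=axis, dtype=dtype,
  ret = um.true_divide(
```

Next: descend over the bar and close with a light grip.

Call:
play_rows(
  slide=[
    [0,-0.2,4],
    [0,-0.2,8],
    [0,-0.2,11],
    [0,-0.2,13],
    [0,-0.2,14.5],
    [0,-0.2,15.2],
    [0,-0.2,15.4],
    [0,-0.2,15.4],
    [0,-0.2,15.4],
  ],
  delta_rot=[
    [0,0,-0.063],
    [0,0,-0.063],
    [0,0,-0.063],
    [0,0,-0.063],
    [0,0,-0.063],
    [0,0,-0.063],
    [0,0,-0.063],
    [0,0,-0.063],
    [0,0,-0.063],
  ],
)

```text
time: 41.02
tool_pos: [0.613, -0.1693, 0.1706]
tcp_rot: [-2.008, -2.415, -0.007]
wrist_force: [-0.2, -0.3, 0.4]
width: 0.702
```

Call:
play_rows(
  slide=[
    [0,0,0],
    [0,0,0],
    [0,0,0],
    [0,0,0],
    [0,0,0],
    [0,0,0],
    [0,0,0],
    [0,0,0],
  ],
  delta_rot=[
    [0,0,0],
    [0,0,0],
    [0,0,0],
    [0,0,0],
    [0,0,0],
    [0,0,0],
    [0,0,0],
    [0,0,0],
  ],
  hand=0,
  force=40,
)

```text
time: 41.68
tool_pos: [0.6131, -0.1696, 0.1717]
tcp_rot: [2.008, 2.415, 0.007]
wrist_force: [-2.2, 0.8, 5.4]
width: 0.147
```

```bash
python3 -c "
from h import *
lw()
s=read_state(); R0=R.from_rotvec(s['tcp_rot']); Q=R.from_euler('z',DY,degrees=True)
T=Q.inv().apply(s['tool_pos']-DC)*1000
print(R0.inv().apply(Q.apply([1,0,0])).round(3),R0.inv().apply([0,0,1]).round(3))
p=read_camera('scene'); cv2.imwrite('pics/cr1.png',cv2.resize(p['image'][90:310,190:410,::-1],None,fx=2.5,fy=2.5))"
```

```text
t 41.68 tcp local mm [   3.  -175.3   56.7] F [-2.   1.2  5.4] w 0.147 rot [ 1.000e-03 -5.000e-03  1.564e+00]
[0.007 1.    0.004] [ 0.003  0.004 -1.   ]
```

View pics/cr1.png

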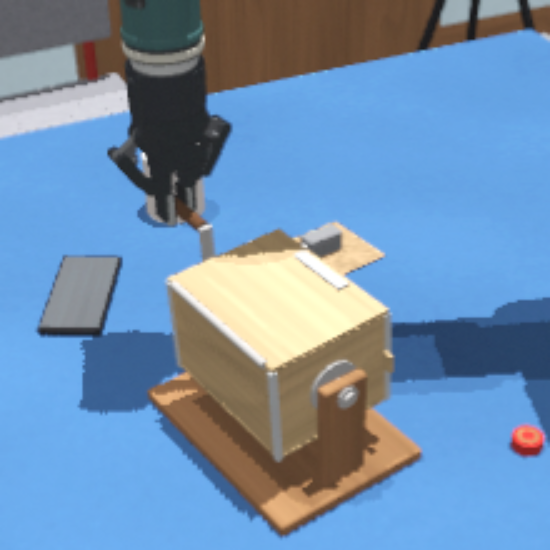

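Call:
play_rows(
  slide=[
    [0,0.71,0.07],
    [0,1.41,0.2],
    [0,2.09,0.42],
    [0,2.75,0.7],
    [0,3.37,1.07],
    [0,3.95,1.49],
    [0,4.47,1.97],
    [0,4.93,2.51],
    [0,5.34,3.1],
    [0,5.68,3.72],
    [0,5.95,4.39],
    [0,6.15,5.08],
  ],
  delta_rot=[
    [0,0,0],
    [0,0,0],
    [0,0,0],
    [0,0,0],
    [0,0,0],
    [0,0,0],
    [0,0,0],
    [0,0,0],
    [0,0,0],
    [0,0,0],
    [0,0,0],
    [0,0,0],
  ],
)

```text
time: 42.73
tool_pos: [0.6711, -0.1581, 0.1215]
tcp_rot: [-2.005, -2.413, -0.002]
wrist_force: [-10.7, 0.4, 12.2]
width: 0.146
```

```bash
cat > arc.py <<'E'
from h import *
import sys
# usage: phi_start_nominal list
OX,OZ=float(sys.argv[3]),float(sys.argv[4]) # TCP minus bar local mm
s=read_state(); Q=R.from_euler('z',DY,degrees=True); T=Q.inv().apply(s['tool_pos']-DC)*1000
lw(); b=np.array([T[0]-OX,T[2]-OZ]); print('bar r',np.hypot(*b).round(1),'phi',np.arctan2(b[0],b[1]).round(3))
a,e=float(sys.argv[1]),float(sys.argv[2]); R0=R.from_rotvec(s['tcp_rot'])
out=[]
for ph in np.linspace(a,e,13)[1:]:
    g=DC+Q.apply([(65*np.sin(ph)+OX)/1000,T[1]/1000,(65*np.cos(ph)+OZ)/1000])
    out.append((R0.inv().apply(g-s['tool_pos'])*100).round(1).tolist())
print(out, (R0.inv()*Ryaw(DY+90)).as_rotvec().round(3))
E
python3 arc.py 1.35 2.55 1 -8.3
python3 dr.py arc1
```

```text
t 42.73 tcp local mm [  62.1 -175.     6.5] F [-10.4   2.4  12.2] w 0.146 rot [-0.005 -0.002  1.565]
bar r 62.9 phi 1.333
[[-0.0, 0.3, 0.7], [-0.0, 0.4, 1.3], [-0.0, 0.4, 2.0], [-0.0, 0.3, 2.6], [-0.0, 0.1, 3.3], [-0.0, -0.1, 3.9], [-0.0, -0.3, 4.5], [-0.0, -0.7, 5.0], [-0.0, -1.0, 5.6], [-0.0, -1.5, 6.1], [-0.0, -2.0, 6.5], [-0.0, -2.5, 6.9]] [-0.002 -0.004 -0.006]
t 42.73 tcp local mm [  62.1 -175.     6.5] F [-10.4   2.4  12.2] w 0.146 rot [-0.005 -0.002  1.565]
top plane slope x,y [ 0.119 -0.     0.062] 0.0221 1793
```

View pics/arc1.png

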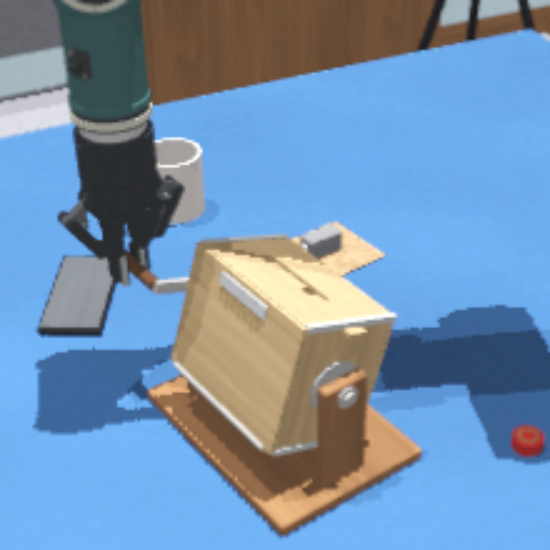

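```bash
python3 arc.py 1.33 2.55 -1 -8
```

```text
t 42.78 tcp local mm [  62.5 -175.     5. ] F [-5.7  0.8  6.1] w 0.147 rot [-0.004 -0.002  1.565]
bar r 64.8 phi 1.37
[[-0.0, 0.1, 0.4], [-0.0, 0.1, 1.1], [-0.0, 0.1, 1.7], [-0.0, 0.1, 2.4], [-0.0, -0.1, 3.0], [-0.0, -0.3, 3.6], [-0.0, -0.6, 4.2], [-0.0, -0.9, 4.8], [-0.0, -1.3, 5.4], [-0.0, -1.7, 5.9], [-0.0, -2.2, 6.3], [-0.0, -2.7, 6.7]] [-0.001 -0.004 -0.006]
```

Call:
play_rows(
  slide=[
    [0,0.1,0.5],
    [0,0.1,1.1],
    [0,0.1,1.7],
    [0,0.1,2.4],
    [0,-0.1,3.0],
    [0,-0.3,3.6],
    [0,-0.6,4.2],
    [0,-0.9,4.8],
    [0,-1.3,5.4],
    [0,-1.7,5.9],
    [0,-2.2,6.3],
    [0,-2.7,6.7],
  ],
  delta_rot=[
    [0,0,0],
    [0,0,0],
    [0,0,0],
    [0,0,0],
    [0,0,0],
    [0,0,0],
    [0,0,0],
    [0,0,0],
    [0,0,0],
    [0,0,0],
    [0,0,0],
    [0,0,0],
  ],
)

```text
time: 43.78
tool_pos: [0.6632, -0.16, 0.0586]
tcp_rot: [1.993, 2.394, 0.042]
wrist_force: [51.0, 15.3, -19.7]
width: 0.148
```

```bash
python3 arc.py 2.5 3.14 -1 -8
```

```text
t 43.78 tcp local mm [  54.  -175.4  -56.4] F [ 53.    5.4 -19.7] w 0.148 rot [ 0.032 -0.027  1.562]
bar r 73.2 phi 2.293
[[-0.0, -1.9, 0.5], [-0.0, -2.2, 0.7], [-0.0, -2.5, 0.8], [-0.0, -2.8, 1.0], [-0.0, -3.2, 1.1], [-0.0, -3.5, 1.2], [-0.0, -3.8, 1.3], [-0.0, -4.2, 1.4], [-0.0, -4.5, 1.4], [-0.0, -4.9, 1.4], [-0.0, -5.2, 1.5], [-0.0, -5.5, 1.5]] [ 0.037  0.003 -0.008]
```

```bash
python3 dr.py arc2; python3 -c "
from h import *
p=read_camera('top'); cv2.imwrite('pics/arc2t.png',cv2.resize(p['image'][120:240,290:450,::-1],None,fx=4.5,fy=4.5))"
```

```text
t 43.78 tcp local mm [  54.  -175.4  -56.4] F [ 53.    5.4 -19.7] w 0.148 rot [ 0.032 -0.027  1.562]
top plane slope x,y [-0.675 -0.006  0.076] 0.0353 1384
```

View pics/arc2.png

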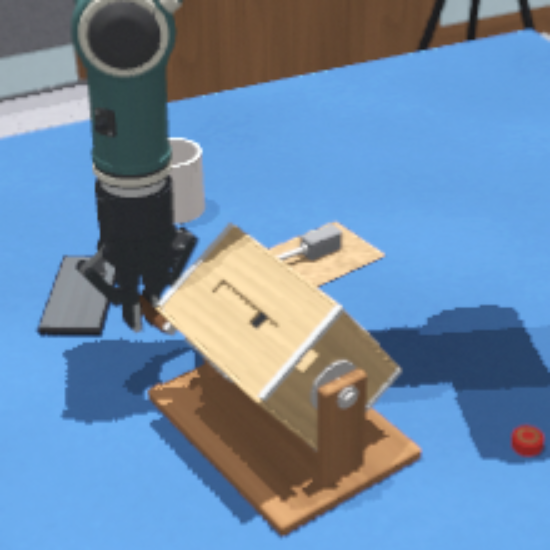

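View pics/arc2t.png

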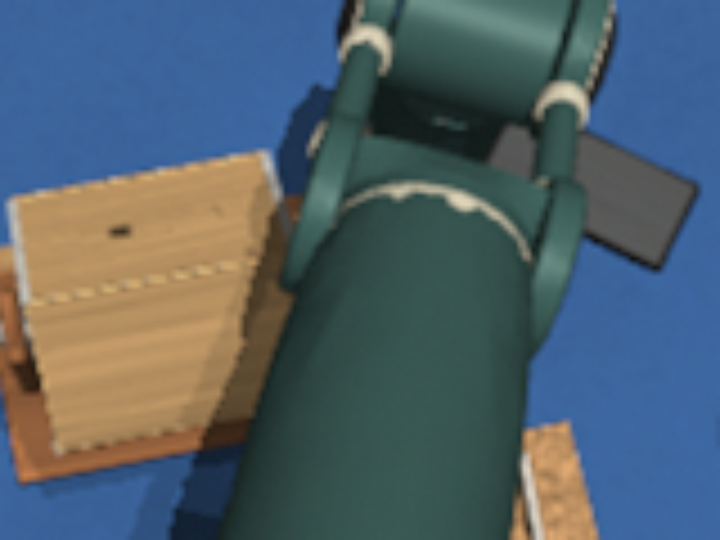

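Call:
play_rows(
  slide=[
    [0,0,-0.3],
    [0,0,-0.5],
    [0,0,-0.5],
  ],
  delta_rot=[
    [0,0,0],
    [0,0,0],
    [0,0,0],
  ],
)

```text
time: 44.13
tool_pos: [0.6653, -0.1594, 0.0609]
tcp_rot: [1.99, 2.392, 0.046]
wrist_force: [13.2, 1.4, -12.4]
width: 0.151
```

```bash
cat > ang.py <<'E'
from h import *
Q=R.from_euler('z',-DY,degrees=True)
p=read_camera('scene'); C=cloud(p); L=Q.apply((C-DC).reshape(-1,3)).reshape(C.shape)
# drum points seen in |y|<.075 ; normals histogram via pca of profile lines
m=(abs(L[...,1])<.07)&(p['depth']>0)&(np.hypot(L[...,0],L[...,2])<.09)&(np.hypot(L[...,0],L[...,2])>.045)
q=L[m][:,[0,2]]
best=None
for a in np.arange(-np.pi,np.pi,.005):
    # drum rotated by a (positive: z-> +x): local->drum frame
    x=q[:,0]*np.cos(a)-q[:,1]*np.sin(a); z=q[:,0]*np.sin(a)+q[:,1]*np.cos(a)
    d=np.maximum(abs(x)/.065,abs(z)/.055); dx=np.minimum(abs(abs(x)-.065),9); dz=abs(abs(z)-.055)
    e=np.abs(np.where(abs(x)/.065>abs(z)/.055,abs(x)-.065,abs(z)-.055)); c=np.minimum(e,.006).mean()
    if best is None or c<best[0]: best=(c,a)
    if 'v' in globals(): pass
print('drum angle (mod pi)',round(best[1],3),'err mm',round(best[0]*1000,2),len(q)); lw(); print('mom',read_state()['torque'].round(2))
E
python3 ang.py
```

```text
drum angle (mod pi) -1.017 err mm 1.95 2277
t 44.18 tcp local mm [  56.2 -175.2  -54.1] F [ 13.4  -0.6 -11.3] w 0.148 rot [ 0.036 -0.03   1.563]
mom [ 0.33 -1.93  0.18]
```

The bar slid about 12 mm up the pads, probably when the grip slackened. The drum is at about 2.12 rad. I'll regrip.

Call:
play_rows(
  slide=[
    [0,0,0],
    [0,0,0],
    [0,0,0],
    [0,0,-0.3],
    [0,0,-0.7],
    [0,0,-1.1],
    [0,0,-1.1],
    [0,0,-1.1],
  ],
  delta_rot=[
    [0.036,0,0],
    [0.036,0,0],
    [0.036,0,0],
    [0.036,0,0],
    [0.036,0,0],
    [0.036,0,0],
    [0.036,0,0],
    [0.036,0,0],
  ],
  hand=0.35,
)

```text
time: 44.85
tool_pos: [0.6652, -0.1598, 0.0729]
tcp_rot: [2.005, 2.408, 0.004]
wrist_force: [-0.7, -0.2, 0.3]
width: 0.351
```

```bash
python3 ang.py; python3 arc.py 2.124 2.124 0 -9|tail -1|cut -c1-40
```

```text
drum angle (mod pi) -1.017 err mm 1.9 2297
t 44.9 tcp local mm [  55.8 -175.4  -42.5] F [ 0.1 -0.2 -0.6] w 0.35 rot [ 0.009 -0.002  1.563]
mom [ 0.04 -0.03  0.05]
[[-0.0, -0.1, 0.1], [-0.0, -0.1, 0.1], [
```

Call:
play_rows(
  slide=[
    [0,-0.1,0.1],
    [0,-0.1,0.1],
    [0,-0.1,0.1],
    [0,-0.1,0.1],
    [0,-0.1,0.1],
    [0,-0.1,0.1],
  ],
  delta_rot=[
    [0.01,0,0],
    [0.01,0,0],
    [0.01,0,0],
    [0.01,0,0],
    [0.01,0,0],
    [0.01,0,0],
  ],
  hand=0,
  force=80,
)

```text
time: 45.4
tool_pos: [0.6645, -0.1598, 0.0717]
tcp_rot: [2.009, 2.413, -0.007]
wrist_force: [3.6, -0.0, 1.4]
width: 0.137
```

```bash
python3 arc.py 2.124 2.8 0.5 -9; python3 ang.py
```

```text
t 45.4 tcp local mm [  55.3 -175.4  -43.3] F [ 3.6 -0.7  1.4] w 0.137 rot [0.002 0.005 1.563]
bar r 64.7 phi 2.13
[[0.0, -0.1, 0.3], [-0.0, -0.4, 0.6], [-0.0, -0.6, 0.9], [-0.0, -0.8, 1.1], [-0.0, -1.1, 1.4], [-0.0, -1.4, 1.6], [-0.0, -1.7, 1.8], [-0.0, -2.0, 2.1], [-0.0, -2.3, 2.2], [-0.0, -2.6, 2.4], [-0.0, -3.0, 2.6], [-0.0, -3.3, 2.7]] [-0.002  0.004 -0.008]
drum angle (mod pi) -1.012 err mm 1.94 2286
t 45.45 tcp local mm [  55.3 -175.5  -43.3] F [2.7 0.4 0.7] w 0.136 rot [0.002 0.005 1.563]
mom [ 0.06 -0.31  0.18]
```

Call:
play_rows(
  slide=[
    [0,-0.1,0.3],
    [0,-0.4,0.6],
    [0,-0.6,0.9],
    [0,-0.8,1.1],
    [0,-1.1,1.4],
    [0,-1.4,1.6],
  ],
  delta_rot=[
    [0,0,0],
    [0,0,0],
    [0,0,0],
    [0,0,0],
    [0,0,0],
    [0,0,0],
  ],
)

```text
time: 45.95
tool_pos: [0.6561, -0.1616, 0.0594]
tcp_rot: [2.004, 2.406, 0.005]
wrist_force: [11.1, 4.2, 1.0]
width: 0.134
```

```bash
python3 ang.py; python3 arc.py 2.46 3.14 0.5 -9
```

```text
drum angle (mod pi) -0.797 err mm 1.87 2409
t 46.0 tcp local mm [  45.6 -175.6  -56.8] F [10.   2.   2.9] w 0.136 rot [ 1.100e-02 -1.000e-03  1.563e+00]
mom [ 0.66 -1.29  0.25]
t 46.0 tcp local mm [  45.6 -175.6  -56.8] F [10.   2.   2.9] w 0.136 rot [ 1.100e-02 -1.000e-03  1.563e+00]
bar r 65.7 phi 2.385
[[-0.0, -0.7, 0.5], [-0.0, -1.0, 0.7], [-0.0, -1.3, 0.9], [-0.0, -1.7, 1.0], [-0.0, -2.0, 1.2], [-0.0, -2.3, 1.3], [-0.0, -2.7, 1.4], [-0.0, -3.1, 1.5], [-0.0, -3.4, 1.6], [-0.0, -3.8, 1.7], [-0.0, -4.1, 1.7], [-0.0, -4.5, 1.7]] [ 0.008  0.006 -0.008]
```

Call:
play_rows(
  slide=[
    [0,-0.3,0.2],
    [0,-0.6,0.4],
    [0,-0.9,0.6],
    [0,-1.2,0.8],
    [0,-1.5,0.9],
    [0,-1.8,1.0],
    [0,-2.1,1.1],
    [0,-2.5,1.2],
  ],
  delta_rot=[
    [0.01,0,0],
    [0.01,0,0],
    [0.01,0,0],
    [0.01,0,0],
    [0.01,0,0],
    [0.01,0,0],
    [0.01,0,0],
    [0.01,0,0],
  ],
)

```text
time: 46.67
tool_pos: [0.6404, -0.1648, 0.046]
tcp_rot: [1.999, 2.398, 0.012]
wrist_force: [34.3, 4.2, -33.0]
width: 0.135
```

```bash
python3 ang.py; python3 arc.py 2.75 3.14 0.5 -9
```

```text
drum angle (mod pi) 2.648 err mm 1.47 2908
t 46.72 tcp local mm [  28.6 -175.7  -70.2] F [ 28.6  -3.2 -25.3] w 0.137 rot [ 0.019 -0.004  1.562]
mom [ 0.4  -3.71  0.25]
t 46.72 tcp local mm [  28.6 -175.7  -70.2] F [ 28.6  -3.2 -25.3] w 0.137 rot [ 0.019 -0.004  1.562]
bar r 67.4 phi 2.712
[[-0.0, -0.5, -0.0], [-0.0, -0.7, 0.0], [-0.0, -0.9, 0.1], [-0.0, -1.1, 0.1], [-0.0, -1.3, 0.2], [-0.0, -1.5, 0.2], [-0.0, -1.8, 0.3], [-0.0, -2.0, 0.3], [-0.0, -2.2, 0.3], [-0.0, -2.4, 0.3], [-0.0, -2.6, 0.3], [-0.0, -2.8, 0.3]] [ 0.015  0.01  -0.009]
```

Gripping makes the bar bind in the pads. Near the bottom the bar moves horizontally, so I'll loosen the jaws to a cage and push it sideways.

Call:
play_rows(
  slide=[
    [0,0,0],
    [0,0,0],
    [0,0,0],
    [0,-0.4,0],
    [0,-0.8,0.1],
    [0,-1.2,0.2],
    [0,-1.6,0.3],
    [0,-2.0,0.3],
    [0,-2.4,0.3],
    [0,-2.8,0.3],
    [0,-3.1,0.3],
    [0,-3.1,0.3],
  ],
  delta_rot=[
    [0.018,0,0],
    [0.018,0,0],
    [0.018,0,0],
    [0.018,0,0],
    [0.018,0,0],
    [0.018,0,0],
    [0.018,0,0],
    [0.018,0,0],
    [0.018,0,0],
    [0.018,0,0],
    [0.018,0,0],
    [0.018,0,0],
  ],
  hand=0.27,
)

```text
time: 47.72
tool_pos: [0.6081, -0.1712, 0.0418]
tcp_rot: [2.007, 2.407, -0.012]
wrist_force: [3.3, 0.7, -3.2]
width: 0.27
```

```bash
python3 ang.py; python3 dr.py bot1
```

```text
drum angle (mod pi) 3.108 err mm 1.28 3177
t 47.77 tcp local mm [  -2.2 -176.   -73.1] F [ 3.5 -1.  -2.5] w 0.27 rot [0.007 0.009 1.561]
mom [ 0.04 -0.57  0.02]
t 47.77 tcp local mm [  -2.2 -176.   -73.1] F [ 3.5 -1.  -2.5] w 0.27 rot [0.007 0.009 1.561]
top plane slope x,y [ 0.034 -0.001  0.054] 0.0102 2089
```

View pics/bot1.png

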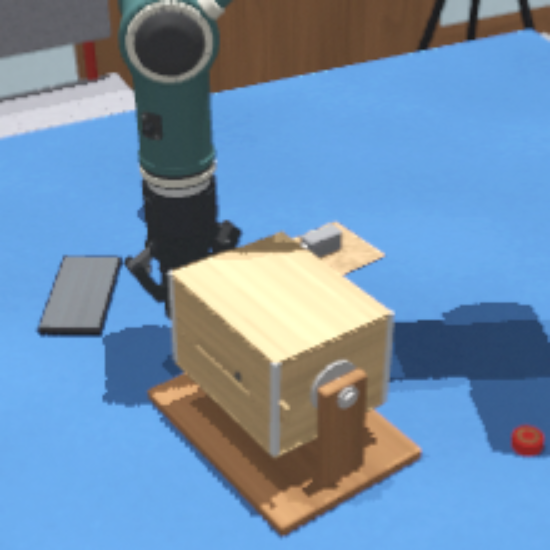

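The drum is at 3.108 rad, upside down with the hatch shut. I'll hold briefly, then turn it back the same way.

Call:
play_rows(
  slide=[
    [0,0,0],
    [0,0,0],
    [0,0,0],
    [0,0,0],
    [0,0,0],
  ],
  delta_rot=[
    [0.007,0.01,0],
    [0.007,0.01,0],
    [0.007,0.01,0],
    [0.007,0.01,0],
    [0.007,0.01,0],
  ],
)

```text
time: 48.23
tool_pos: [0.6082, -0.1713, 0.0421]
tcp_rot: [-2.008, -2.409, 0.011]
wrist_force: [1.3, 1.2, 2.0]
width: 0.274
```

```bash
python3 ang.py; python3 arc.py 3.2 2.3 5 -9
```

```text
drum angle (mod pi) 3.108 err mm 1.28 3184
t 48.28 tcp local mm [  -2.1 -176.1  -72.9] F [2.  0.1 1.6] w 0.266 rot [-0.006  0.007  1.562]
mom [ 0.1  -0.34  0.01]
t 48.28 tcp local mm [  -2.1 -176.1  -72.9] F [2.  0.1 1.6] w 0.266 rot [-0.006  0.007  1.562]
bar r 64.3 phi -3.03
[[0.0, 0.8, 0.1], [0.0, 1.3, 0.1], [0.0, 1.8, 0.0], [0.0, 2.3, -0.1], [0.0, 2.7, -0.2], [0.0, 3.2, -0.4], [0.0, 3.6, -0.6], [0.0, 4.1, -0.9], [0.0, 4.5, -1.1], [0.0, 4.8, -1.4], [0.0, 5.2, -1.8], [0.0, 5.5, -2.1]] [-0.009  0.001 -0.009]
```

Call:
play_rows(
  slide=[
    [0,0.8,0.1],
    [0,1.3,0.1],
    [0,1.8,0],
    [0,2.3,-0.1],
    [0,2.7,-0.2],
    [0,3.2,-0.4],
    [0,3.6,-0.6],
    [0,4.1,-0.9],
    [0,4.5,-1.1],
    [0,4.8,-1.4],
    [0,5.2,-1.8],
    [0,5.5,-2.1],
  ],
  delta_rot=[
    [0,0,0],
    [0,0,0],
    [0,0,0],
    [0,0,0],
    [0,0,0],
    [0,0,0],
    [0,0,0],
    [0,0,0],
    [0,0,0],
    [0,0,0],
    [0,0,0],
    [0,0,0],
  ],
)

```text
time: 49.28
tool_pos: [0.6574, -0.1607, 0.0587]
tcp_rot: [-2.001, -2.401, 0.021]
wrist_force: [-6.7, -2.1, -3.8]
width: 0.269
```

```bash
python3 ang.py
```

```text
drum angle (mod pi) -0.732 err mm 1.75 2548
t 49.33 tcp local mm [  49.3 -175.   -55.4] F [-6.3  1.4 -2.3] w 0.27 rot [-0.017  0.012  1.562]
mom [0.11 0.99 0.02]
```

Call:
play_rows(
  slide=[
    [0,-0.5,0.2],
    [0,-0.5,0.2],
    [0,-0.5,0.2],
    [0,-0.5,0.2],
    [0,-0.5,0.2],
    [0,-0.5,0.2],
    [0,-0.5,0.2],
  ],
  delta_rot=[
    [-0.018,0.01,0],
    [-0.018,0.01,0],
    [-0.018,0.01,0],
    [-0.018,0.01,0],
    [-0.018,0.01,0],
    [-0.018,0.01,0],
    [-0.018,0.01,0],
  ],
  hand=0,
  force=70,
)

```text
time: 49.92
tool_pos: [0.6528, -0.1611, 0.0566]
tcp_rot: [-2.003, -2.404, -0.011]
wrist_force: [0.1, 0.0, -6.8]
width: 0.137
```

```bash
python3 ang.py
cat > arc2.py <<'E'
from h import *
import sys
# follow with tool turning with the bar: args phi0 phi1 n turnfrac
f0,f1,n,k=float(sys.argv[1]),float(sys.argv[2]),int(sys.argv[3]),float(sys.argv[4])
s=read_state(); Q=R.from_euler('z',DY,degrees=True); T=Q.inv().apply(s['tool_pos']-DC)*1000; R0=R.from_rotvec(s['tcp_rot'])
b0=np.array([65*np.sin(f0),T[1],65*np.cos(f0)]); off=T-b0; print('off',off.round(1))
sl=[];ro=[]
for ph in np.linspace(f0,f1,n+1)[1:]:
    d=(ph-f0)*k; g=np.array([65*np.sin(ph),T[1],65*np.cos(ph)])+R.from_euler('y',d).apply(off)
    sl.append((R0.inv().apply(Q.apply(g-T))/10).round(2).tolist()); ro.append((R0.inv().apply(Q.apply([0,d,0]))).round(3).tolist())
print(sl);print(ro)
E
python3 arc2.py 2.41 1.7 10 1
```

```text
drum angle (mod pi) 2.413 err mm 1.74 2530
t 49.97 tcp local mm [  43.7 -174.5  -58.3] F [-0.5 -0.1 -6.4] w 0.137 rot [-0.013 -0.009  1.562]
mom [0.05 0.09 0.18]
off [ 0.2  0.  -9.9]
[[0.01, 0.4, -0.33], [0.02, 0.78, -0.68], [0.02, 1.13, -1.06], [0.03, 1.46, -1.46], [0.04, 1.75, -1.89], [0.05, 2.01, -2.33], [0.06, 2.25, -2.79], [0.07, 2.44, -3.27], [0.08, 2.61, -3.76], [0.08, 2.74, -4.26]]
[[-0.071, 0.001, -0.001], [-0.142, 0.001, -0.002], [-0.213, 0.002, -0.003], [-0.284, 0.003, -0.004], [-0.355, 0.003, -0.005], [-0.426, 0.004, -0.006], [-0.497, 0.004, -0.007], [-0.568, 0.005, -0.008], [-0.639, 0.006, -0.009], [-0.71, 0.006, -0.01]]
```

Call:
play_rows(
  slide=[
    [0,0.4,-0.33],
    [0,0.78,-0.68],
    [0,1.13,-1.06],
    [0,1.46,-1.46],
    [0,1.75,-1.89],
    [0,2.01,-2.33],
    [0,2.25,-2.79],
    [0,2.44,-3.27],
    [0,2.61,-3.76],
    [0,2.74,-4.26],
  ],
  delta_rot=[
    [-0.071,0,0],
    [-0.142,0,0],
    [-0.213,0,0],
    [-0.284,0,0],
    [-0.355,0,0],
    [-0.426,0,0],
    [-0.497,0,0],
    [-0.568,0,0],
    [-0.639,0,0],
    [-0.71,0,0],
  ],
)

```text
time: 50.8
tool_pos: [0.6799, -0.1559, 0.0989]
tcp_rot: [1.673, 2.002, 0.74]
wrist_force: [1.9, 4.9, -5.4]
width: 0.136
```

```bash
python3 ang.py;  python3 arc2.py 1.75 1.05 10 1; python3 dr.py up1
```

```text
drum angle (mod pi) -1.437 err mm 1.37 2996
t 50.85 tcp local mm [  71.2 -174.5  -15.9] F [8.1 2.7 0.1] w 0.137 rot [ 0.539 -0.556  1.488]
mom [ 0.44 -0.46  0.59]
off [ 7.2  0.  -4.3]
[[0.01, 0.39, -0.32], [0.02, 0.77, -0.67], [0.02, 1.11, -1.05], [0.03, 1.43, -1.45], [0.04, 1.72, -1.87], [0.04, 1.98, -2.3], [0.05, 2.21, -2.76], [0.06, 2.41, -3.23], [0.06, 2.57, -3.71], [0.07, 2.7, -4.21]]
[[-0.07, 0.001, -0.0], [-0.14, 0.002, -0.001], [-0.21, 0.003, -0.001], [-0.28, 0.004, -0.002], [-0.35, 0.005, -0.002], [-0.42, 0.006, -0.003], [-0.49, 0.007, -0.003], [-0.56, 0.008, -0.004], [-0.63, 0.009, -0.004], [-0.7, 0.01, -0.004]]
t 50.85 tcp local mm [  71.2 -174.5  -15.9] F [8.1 2.7 0.1] w 0.137 rot [ 0.539 -0.556  1.488]
top plane slope x,y [-0.125 -0.002  0.064] 0.0202 2084
```

View pics/up1.png

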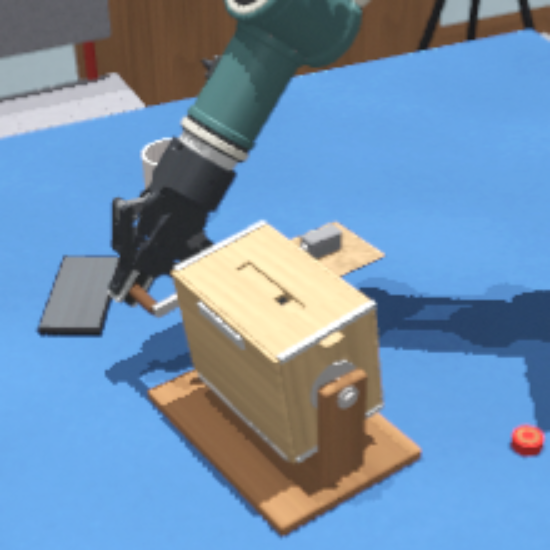

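Turning the hand with the bar works: the drum is at 1.70 rad with low forces. I'll open, swing the hand back to vertical around the bar, and regrip.

```bash
cat >> h.py <<'E'
def pose(x,y,z,tilt): # TCP local mm; tool y along drum x, tilted about drum y by tilt
    Q=R.from_euler('z',DY,degrees=True); Rg=Q*R.from_euler('y',tilt)*Q.inv()*Ryaw(DY+90)
    rel(drum(x/1000,y/1000,z/1000),Rg)
E
python3 -c "
from h import *
pose(64.6,-175,-18.5,0)"
```

```text
slide cm [-0.07 -0.68 -0.22] rot [ 0.697 -0.013 -0.014]
```

Call:
play_rows(
  slide=[
    [0,0,0],
    [0,0,0],
    [0,0,0],
    [0,-0.1,0],
    [0,-0.2,0],
    [0,-0.35,-0.1],
    [0,-0.5,-0.1],
    [0,-0.6,-0.2],
    [0,-0.7,-0.2],
    [0,-0.7,-0.2],
  ],
  delta_rot=[
    [0,0,0],
    [0,0,0],
    [0,0,0],
    [0.12,0,0],
    [0.24,0,0],
    [0.36,0,0],
    [0.48,0,0],
    [0.6,0,0],
    [0.697,0,0],
    [0.697,-0.01,-0.01],
  ],
  hand=0.36,
)

```text
time: 51.73
tool_pos: [0.6747, -0.1589, 0.0991]
tcp_rot: [2.001, 2.41, 0.019]
wrist_force: [0.4, -0.1, -0.7]
width: 0.356
```

```bash
python3 ang.py; python3 -c "
from h import *
pose(64.6,-175,-17.5,0)"
```

```text
drum angle (mod pi) 1.698 err mm 1.37 3004
t 51.78 tcp local mm [  69.5 -175.5  -16.5] F [ 7.4 -1.2 -0.8] w 0.36 rot [ 0.01  -0.01   1.568]
mom [ 0.04 -0.27 -0.  ]
slide cm [ 0.05 -0.49  0.1 ] rot [ 0.013 -0.    -0.003]
```

Call:
play_rows(
  slide=[
    [0,-0.4,0.1],
    [0,-0.4,0.1],
    [0,-0.4,0.1],
    [0,-0.4,0.1],
    [0,-0.4,0.1],
    [0,-0.4,0.1],
    [0,-0.4,0.1],
  ],
  delta_rot=[
    [0.013,0,0],
    [0.013,0,0],
    [0.013,0,0],
    [0.013,0,0],
    [0.013,0,0],
    [0.013,0,0],
    [0.013,0,0],
  ],
  hand=0,
  force=70,
)

```text
time: 52.37
tool_pos: [0.6737, -0.158, 0.0975]
tcp_rot: [-2.004, -2.418, -0.0]
wrist_force: [-2.9, 1.4, 1.1]
width: 0.135
```

```bash
python3 ang.py; python3 arc2.py 1.7 0.9 11 1
```

```text
drum angle (mod pi) -1.432 err mm 1.35 2992
t 52.42 tcp local mm [  64.7 -175.4  -17.5] F [-1.9  1.5  2.7] w 0.137 rot [-1.000e-03  0.000e+00  1.567e+00]
mom [0.12 0.55 0.12]
off [ 0.3  0.  -9.1]
[[0.0, 0.11, -0.47], [0.0, 0.18, -0.96], [0.0, 0.22, -1.44], [0.0, 0.23, -1.93], [0.0, 0.2, -2.42], [0.0, 0.13, -2.9], [0.0, 0.03, -3.38], [0.0, -0.11, -3.84], [0.0, -0.28, -4.3], [0.0, -0.48, -4.74], [0.0, -0.71, -5.17]]
[[-0.073, 0.0, -0.0], [-0.145, 0.0, -0.0], [-0.218, 0.001, -0.0], [-0.291, 0.001, -0.0], [-0.364, 0.001, -0.0], [-0.436, 0.001, -0.0], [-0.509, 0.002, -0.0], [-0.582, 0.002, -0.0], [-0.655, 0.002, -0.001], [-0.727, 0.002, -0.001], [-0.8, 0.003, -0.001]]
```

Call:
play_rows(
  slide=[
    [0,0.11,-0.47],
    [0,0.18,-0.96],
    [0,0.22,-1.44],
    [0,0.23,-1.93],
    [0,0.2,-2.42],
    [0,0.13,-2.9],
    [0,0.03,-3.38],
    [0,-0.11,-3.84],
    [0,-0.28,-4.3],
    [0,-0.48,-4.74],
    [0,-0.71,-5.17],
  ],
  delta_rot=[
    [-0.073,0,0],
    [-0.145,0,0],
    [-0.218,0,0],
    [-0.291,0,0],
    [-0.364,0,0],
    [-0.436,0,0],
    [-0.509,0,0],
    [-0.582,0,0],
    [-0.655,0,0],
    [-0.727,0,0],
    [-0.8,0,0],
  ],
)

```text
time: 53.33
tool_pos: [0.6671, -0.1594, 0.1486]
tcp_rot: [1.609, 1.942, 0.806]
wrist_force: [4.3, 4.0, -3.2]
width: 0.134
```

```bash
python3 ang.py; python3 -c "
from h import *
import numpy as np
a=.93
pose(65*np.sin(a),-175,65*np.cos(a)-9,0)"
```

```text
drum angle (mod pi) 0.918 err mm 1.4 2975
t 53.38 tcp local mm [  57.7 -175.6   33.8] F [5.1 0.8 5. ] w 0.138 rot [ 0.618 -0.617  1.476]
mom [ 0.34 -0.77  0.42]
slide cm [ 0.05 -0.67 -0.12] rot [ 0.791  0.001 -0.005]
```

Call:
play_rows(
  slide=[
    [0,0,0],
    [0,0,0],
    [0,0,0],
    [0,-0.1,0],
    [0,-0.2,0],
    [0,-0.3,0],
    [0,-0.4,-0.1],
    [0,-0.5,-0.1],
    [0,-0.6,-0.1],
    [0,-0.6,-0.1],
    [0,-0.6,-0.1],
  ],
  delta_rot=[
    [0,0,0],
    [0,0,0],
    [0,0,0],
    [0.12,0,0],
    [0.24,0,0],
    [0.36,0,0],
    [0.48,0,0],
    [0.6,0,0],
    [0.72,0,0],
    [0.79,0,0],
    [0.79,0,0],
  ],
  hand=0.36,
)

```text
time: 54.3
tool_pos: [0.6632, -0.1616, 0.1474]
tcp_rot: [2.005, 2.413, -0.003]
wrist_force: [-0.0, 0.4, -0.5]
width: 0.361
```

```bash
python3 ang.py; python3 arc.py 0.9 0.0 -7 -9
```

```text
drum angle (mod pi) 0.908 err mm 1.4 2963
t 54.35 tcp local mm [  57.2 -176.4   31. ] F [ 7.3 -2.4  0.2] w 0.359 rot [1.000e-03 5.000e-03 1.566e+00]
mom [-0.04 -0.3  -0.04]
t 54.35 tcp local mm [  57.2 -176.4   31. ] F [ 7.3 -2.4  0.2] w 0.359 rot [1.000e-03 5.000e-03 1.566e+00]
bar r 75.6 phi 1.014
[[-0.0, -1.6, -0.4], [-0.0, -2.0, -0.8], [-0.0, -2.4, -1.1], [-0.0, -2.8, -1.4], [-0.0, -3.2, -1.6], [-0.0, -3.6, -1.8], [-0.0, -4.0, -2.0], [-0.0, -4.5, -2.2], [-0.0, -5.0, -2.3], [-0.0, -5.5, -2.4], [-0.0, -5.9, -2.5], [-0.0, -6.4, -2.5]] [-0.003  0.004 -0.004]
```

Call:
play_rows(
  slide=[
    [0,-0.8,-0.2],
    [0,-1.5,-0.4],
    [0,-2.0,-0.8],
    [0,-2.4,-1.1],
    [0,-2.8,-1.4],
    [0,-3.2,-1.6],
    [0,-3.6,-1.8],
    [0,-4.0,-2.0],
    [0,-4.5,-2.2],
    [0,-5.0,-2.3],
    [0,-5.4,-2.4],
    [0,-5.4,-2.4],
  ],
  delta_rot=[
    [0,0,0],
    [0,0,0],
    [0,0,0],
    [0,0,0],
    [0,0,0],
    [0,0,0],
    [0,0,0],
    [0,0,0],
    [0,0,0],
    [0,0,0],
    [0,0,0],
    [0,0,0],
  ],
)

```text
time: 55.35
tool_pos: [0.6149, -0.1711, 0.1741]
tcp_rot: [2.001, 2.408, 0.003]
wrist_force: [6.7, 1.7, 4.5]
width: 0.358
```

```bash
python3 ang.py
```

```text
drum angle (mod pi) 0.208 err mm 1.23 3070
t 55.4 tcp local mm [   4.5 -177.2   58.8] F [5.2 0.5 3.3] w 0.362 rot [ 1.200e-02 -1.000e-03  1.565e+00]
mom [ 0.16 -1.    0.03]
```

Call:
play_rows(
  slide=[
    [0,-0.4,-0.1],
    [0,-0.8,-0.1],
    [0,-1.1,-0.1],
    [0,-1.35,-0.1],
    [0,-1.35,-0.1],
    [0,-1.35,-0.1],
  ],
  delta_rot=[
    [0.01,0,0],
    [0.01,0,0],
    [0.01,0,0],
    [0.01,0,0],
    [0.01,0,0],
    [0.01,0,0],
  ],
)

```text
time: 55.9
tool_pos: [0.6021, -0.1742, 0.1771]
tcp_rot: [2.003, 2.407, -0.003]
wrist_force: [5.2, 0.6, 2.7]
width: 0.364
```

```bash
python3 ang.py
```

```text
drum angle (mod pi) -3.142 err mm 1.16 3173
t 55.95 tcp local mm [  -8.6 -177.8   61.9] F [5.5 0.1 3.3] w 0.362 rot [0.011 0.004 1.563]
mom [ 0.15 -0.8   0.01]
```

Call:
play_rows(
  slide=[
    [0,0.4,0],
    [0,0.8,0],
    [0,0.8,-1],
    [0,0.8,-4],
    [0,0.8,-8],
    [0,0.8,-12],
    [0,0.8,-15],
    [0,-4,-16],
    [0,-8,-16],
    [0,-12,-16],
    [0,-16,-16],
    [0,-18,-16],
  ],
  delta_rot=[
    [0,0,0],
    [0,0,0],
    [0,0,0],
    [0,0,0],
    [0,0,0],
    [0,0,0],
    [0,0,0],
    [0,0,0],
    [0,0,0],
    [0,0,0],
    [0,0,0],
    [0,0,0],
  ],
)

```text
time: 56.95
tool_pos: [0.4198, -0.2056, 0.3361]
tcp_rot: [2.005, 2.407, -0.006]
wrist_force: [0.5, -1.6, -0.6]
width: 0.358
```

```bash
python3 sl.py 2>/dev/null; python3 ang.py
python3 - <<'E'
from h import *
for n in ['scene','top']:
    p=read_camera(n); save(p,n+'_end')
C=cloud(p)
m=(C[...,2]>.022)&(C[...,2]<.06)&(abs(C[...,0]-.41)<.07)&(abs(C[...,1]+.26)<.06)&(p['depth']>0)
q=C[m]; 
if len(q): print('key handle',cv2.minAreaRect((q[:,:2]*1000).astype(np.float32)),np.median(q[:,2]))
E
```

```text
scene top [ 0.0022 -0.001   0.0543] 1687
  table [ 0.0011  0.0002 -0.1161]
  crank [ 0.0035 -0.1596  0.0689] 79
  front face x slope y,z [-0.0061 -0.0058  0.0639]
top top [-0.0004 -0.0003  0.0538] 1385
  table [ 0.0011  0.     -0.1164]
  crank [-0.0015 -0.1597  0.0686] 91
t 57.05 tcp local mm [-193.  -174.5  221.4] F [ 1.2 -0.2  0. ] w 0.361 rot [0.011 0.005 1.561]
drum angle (mod pi) -3.142 err mm 1.17 3181
t 57.1 tcp local mm [-191.2 -174.8  221.5] F [ 0.8  0.6 -0.4] w 0.357 rot [0.012 0.004 1.561]
mom [-0.01  0.05  0.03]
key handle ((403.2561950683594, -267.30145263671875), (57.091712951660156, 24.24821662902832), 8.883613586425781) 0.028751408326649575
```

View pics/scene_end.png

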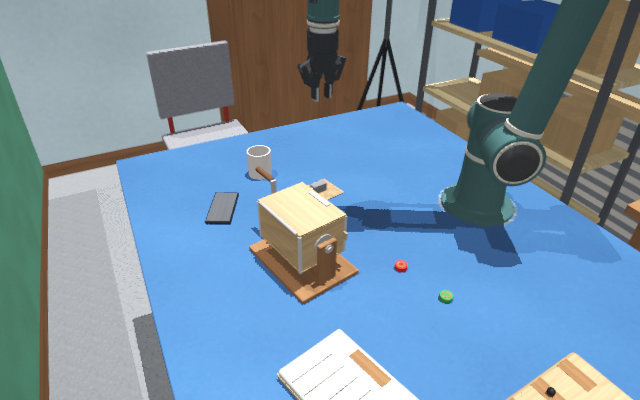

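View pics/top_end.png

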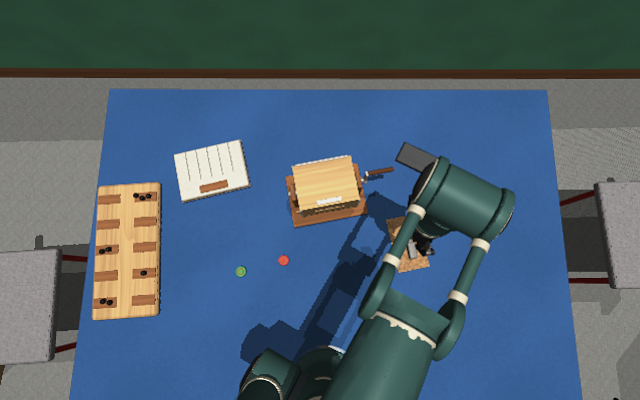

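The drum is upright with its hatch flush, the key is flat on the mat, and no brown tokens are left on the table. The bystanders look where they were, and the hand is clear of everything.

```bash
python3 -c "
from h import *
print(finish_job())"
```

```text
the job is handed in; nothing more can be done
None
```

I handed the job in at about 57 s. Every step looked met in my checks, but no verdict is reported.

**What I did**
- **Hatch:** I felt along the channel with the key and the prong dropped in about 18 mm left of the middle. I pushed it in until the hatch sprang open and laid the key back on its mat.
- **Tokens:** All four brown tokens went into the drum. One was knocked aside during the run and I picked it up from its new place. I left the red and green look-alikes alone.
- **Shutting and turning:** I pushed the hatch over and pressed it home until it latched. I then turned the drum to about 3.11 rad, held it there for more than 0.3 s, and turned it back the same way.

**Last checks**
- **Drum and hatch:** The drum is upright within about 0.01 rad and the hatch is flush with its top.
- **Key:** It lies flat, its handle about 25 mm from the middle of the mat.
- **Table:** No brown tokens are left, and the bystanders look where they were by eye. The arm is clear of everything.

**What went wrong on the way**
- **Crank slip:** On the first turn the bar slipped about 12 mm in the jaws, and the wrist force reached about 55 N. That is below the 120 N limit, but I could not tell which part of the hand took it, so I can't rule out the 40 N limit on the gripper's body. I regripped and pushed the bar loosely caged near the bottom.
- **Token count:** With the hatch shut I could not recount the tokens. I saw three lying on the drum floor, and then the fourth inside leaning on a wall, before I closed it.

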